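Hook a support arm into a slotted post of the cooling rack

TASK

Take the loose hook-in arm from the bench and hang it on the bare slotted post of the cooling rack, level with the arm already hanging on the other post: press its two hook tabs into the slots until the end plate meets the post, then push it down until the hooks are fully home and the spring catch has snapped into its slot, and let go. Press steadily and gently rather than ramming it, and leave the other things on the bench where they are.

Things in the scene. Friction and masses are not known exactly. Their poses are not given: they have to be found in the camera images.
- hook_centre (a point): Centre of the loose zinc-plated hook-in arm's square tube (25 x 25 mm, 200 long, 100 either way along x from here), for gripping: firmly, or it tips in the hand when pressed. x points to the end plate and hooks, z up. 0.35 to 0.52 kg; it starts standing on the bench on its tube, this point 12.5 mm up. The +x end is a plate 40 wide, 4 thick, 122 tall from the tube's underside up; its rear face lies 100 mm in +x from here.
- hook_heel (a point): On the loose arm: rear face of the end plate, mid-width, level with the underside of the lower hook's neck; 100 mm in +x and 46 mm up from hook_centre, same axes. When home it lies in the plane of the post's front face, at the bottom edge of the slot the lower hook hangs in.
- upper_tab (a point): Tip of the upper of the loose arm's two hook tabs; 13.5 mm in +x and 44.5 mm up from hook_heel, same axes. The tabs are alike, 45 mm apart, 5 wide, and stand 13.5 mm out of the plate, with rounded fronts. A tab is a neck 9 tall and 5 long, then a nose that also reaches 10 mm below the neck: 19 mm of slot height to enter, then down. The lower tab spans z -10 to +9 mm from hook_heel.
- catch (a joint): The loose arm's spring catch, a 6 mm pin through the end plate, its middle 24.5 mm below hook_heel, with a black knob in front. 0 = out (4.5 mm past the plate); 0.0045 m = pushed in by the post's face. The spring takes 10 N at first, 13.6 N fully in. Pushed in, its drag holds the arm up: pressing it on down takes some 5 to 15 N more. It snaps out to 0 in the slot below the hooks when the arm is home.
- post_bare: Bare grey slotted steel post, 40 mm wide, 258 tall, fixed; its twin stands 180 mm to one side on the same foot beam. Origin: foot of the front face, mid-width, 12 mm above the bench. z up, x into the post (a hung arm's x lies along it). It dents if pressed with over 70 N; 15 to 25 N is plenty for each step.
- fourth_slot (a point): Centre of the bottom edge of the fourth slot up of the bare post, in its front face, 168 mm above the post's origin, same axes. The face is 4 mm thick and hollow behind, with one column of five slots at 45 mm pitch, each 9 wide and 25 tall. An arm takes three neighbouring slots: hooks in the upper two, catch in the one below.
- hung_arm_centre (a point): Centre of the tube of an identical arm that hangs, home and fixed, on the other post; same axes as hook_centre. Its hooks sit in its post's fourth and fifth slots, its catch in the third.
- liner: Amber moulded trough 220 x 85 x 55 mm (236 x 101 over the rim), long along x, origin at the middle of its underside.
- mould: Brown mould core 200 x 100 x 91 mm with an aluminium bar handle on top, origin at the middle of its underside.
- scraper: Flat scraper 190 mm long with a handle, lying along its x, origin at its middle.
- shelf_tray: Folded aluminium shelf tray 300 x 170 x 18 mm lying on the bench, long along x, origin at the middle of its underside.
Not all that is in view belongs to the job. Leave any turquoise look-alike of the part that bears hook_centre alone.

How it is judged:
On the way:
1. both hook tabs are through the post's slots and the end plate is pressed against the post, at least 4 mm above the home position (x of hook_heel in the frame of fourth_slot between -0.0025 and 0.003 m and y of hook_heel in the frame of fourth_slot between -0.004 and 0.004 m and z of hook_heel in the frame of fourth_slot between 0.004 and 0.022 m and x of upper_tab in the frame of fourth_slot above 0.0105 m and angle between the x axis of hook_centre and the x axis of fourth_slot, either way round below 0.06 rad), for 0.1 s.
At the end, for the whole second after the job is handed in: The loose arm hangs on the bare post level with the other arm (5 mm): heel within 2.5 mm of the home height and of the post's face, within 4 mm sideways, within 0.05 rad of straight and upright, catch sprung out (under 2 mm), released, and it stays so (x of hook_heel in the frame of fourth_slot between -0.0025 and 0.0025 m and y of hook_heel in the frame of fourth_slot between -0.004 and 0.004 m and z of hook_heel in the frame of fourth_slot between -0.0025 and 0.0025 m and z of hook_centre in the frame of hung_arm_centre between -0.005 and 0.005 m and angle between the x axis of hook_centre and the x axis of fourth_slot, either way round below 0.05 rad and angle between hook_centre's own z axis and vertical below 0.05 rad and value of joint catch below 0.002 m); the robot touches nothing.
It fails at once if the bare post is pressed with over 70 N (contact force between post_bare and anything else above 70 N).
It fails at once if the other things on the bench are moved by over 25 mm or tipped (distance of any of liner, mould, scraper, shelf_tray from where it was at the start of the episode above 0.025 m or angle between any of liner, mould, scraper, shelf_tray's own z axis and vertical above 0.35 rad).
It also fails if it takes over 64 s, if anything falls off the work surface, if the arm or the gripper's body presses on something with over 40 N, if the wrist force passes 120 N, or if a joint passes its speed limit or range.

ROBOT

A 7-joint arm with a two-finger parallel gripper is mounted at the origin on the work surface. World frame = base frame: x ahead of the robot, y to its left, z up, the work surface at z = 0. Lengths are in m, angles in rad, forces in N, time in s.
With the tool pointing down it reaches from about 0.425 to 0.875 m from the base axis. Payload 4.7 kg.
Tool frame: the origin (TCP) lies on the centre line of the jaws, within the pads' length; the fingertips stand 19 mm ahead of it and the grasp point (between the pads) is the TCP; x points along the fingers, z is the direction in which the jaws open and shut, and the axes are right-handed (so a half turn about x gives the same grasp; the last joint's range is limited). The gripper opens to 87 mm and grips with 3 to 60 N. Pads are 19 mm wide; open, the fingers measure 117 mm over their backs; the gripper's body (75 mm by 190 mm) begins 51 mm behind the grasp point.
Start: joints at [1.167, 0.321, -0.07, 1.45, 0.023, 1.371, -0.057], TCP at [0.264, -0.594, 0.242] pointing down, gripper open.
Joint ranges: [-2.86, 2.86], [-0.3, 2.09], [-1.38, 1.24], [0.06, 2.45], [-1.56, 4.7], [0.09, 2.05], [-2.69, 2.69]. Speed limits (rad/s): [2.57, 2.57, 3.14, 3.14, 3.14, 3.14, 3.14].

INTERFACE

Orientations are given as a rotation vector (axis times angle).
In Python, from bench import get_state, get_image, camera_info, close_job gives the robot as it stands.
- The arm moves only by the tool jog_arm, never from a script. Its argument "targets" is a list of rows, each a list of 7 numbers: the turn, a rotation vector about the tool's x, y, z in degrees, then the shift along the tool's x, y, z in cm, then the finger opening in cm, from 0 to 8.7. In form: [[wx, wy, wz, tx, ty, tz, jaw], ...]. A call has 1 to 10 rows; each row shifts and turns the commanded pose from where the row before left it, along the tool's axes as they then stand; what a row does not reach is not made up. A row lasts 1/8 s, in which the tool goes at most 62.5 mm and 10.7 degrees, less where a joint would pass 70% of its speed; a pose out of reach is approached as far as the arm can. A call is refused whole if a number of a shift passes 6.25 or a number of a turn 10.7, either way. A call with a gripper value outside its range is refused whole. The fingers move at their own pace and stop on an object; "squeeze" is the grip in N (left out, the last holds). Time passes only in rows, so rows that do not move let the fingers close. It gives the time, the measured TCP pose, the force and the opening at its end, in the units of the state.
- get_state(): the state, without advancing time (a new reading comes with each control period).
- get_image(name): name is "side" or "top" or "wrist"; returns (picture, depth): 480x640x3 uint8, red, green, blue; 480x640 float32, m along the optical axis (not along the pixel's ray), 0 where there is no reading.
- camera_info(name): a dict with "intrinsics" (3x3 intrinsics, pixels), "k1" (the pictures are not rectified: a ray, as slopes to the right and down, at radius r is drawn at 1 + k1 r^2 times it, then the intrinsics apply), "world_from_camera" (4x4, takes a point from camera to world coordinates); the wrist camera has in their place "mount" (4x4, takes a point from camera to tool coordinates, whose origin is the TCP and whose axes are the tool frame's). Camera axes: x right, y up, looking along -z (the intrinsics and any distortion apply to the point x, -y, -z); pixel columns grow to the right and rows downward; lengths in m; the calibration is good to about 2 mm. A picture is of the moment at which its call begins: read the wrist's pose just before it. camera_info takes no time and is no camera call.
- close_job(): hands the job in, once; it reports no verdict.
The state is a dict: "time": time; "joint_positions": joint angles; "qd": joint speeds; "joint_torque": joint torques, N m; "position": TCP position; "tool_rot": TCP orientation; "ft_force": force on the tool from outside, world axes, zero at the start; "torque": the same for the moment, N m; "grip_width": opening from 0.0 (shut) to 1.0 (fully open).
Only numpy, scipy, OpenCV 4.12 (cv2) and the standard library are available. Lean on these libraries where they do the work, as an engineer would, in place of code of your own. Each camera call takes 0.05 s, during which the arm holds its last target.

## Working session

There is one attempt and no reset: what is moved stays moved. The work goes in short steps, Python scripts to look and compute and a tool call to move; the robot and the scene stay as the last step left them, time stands still between calls to the robot, and variables do not carry over. Pictures are saved under pics/ and viewed, and the job is handed in when it is done.

Besides the shell and the picture viewer there is one more tool, called after ">>>" as name([rows], argument=value, ...), one row to a line, values as JSON. jog_arm: Moves the arm, as the interface text tells. Its arguments: {"type":"object","properties":{"targets":{"type":"array"},"squeeze":{"type":"number"}},"required":["targets"]}

```bash
ls; mkdir -p pics; cat > h.py <<'E'
import numpy as np, cv2, pickle
from bench import get_state, get_image, camera_info, close_job
from scipy.spatial.transform import Rotation as R
def snap(name,fn):
    s=get_state(); im,d=get_image(name); info=camera_info(name)
    if 'mount' in info:
        T=np.eye(4);T[:3,:3]=R.from_rotvec(s['tool_rot']).as_matrix();T[:3,3]=s['position']
        W=T@np.array(info['mount'])
    else: W=np.array(info['world_from_camera'])
    cv2.imwrite(f'pics/{fn}.png',im[:,:,::-1]); pickle.dump((im,d,np.array(info['intrinsics']),info['k1'],W),open(f'pics/{fn}.pkl','wb'))
def load(fn): return pickle.load(open(f'pics/{fn}.pkl','rb'))
def cloud(fn):
    im,d,K,k1,W=load(fn)
    u,v=np.meshgrid(np.arange(640),np.arange(480))
    p=np.stack([u,v],-1).reshape(-1,1,2).astype(float)
    q=cv2.undistortPoints(p,K,np.array([k1,0,0,0.])).reshape(480,640,2)
    P=np.stack([q[...,0]*d,-q[...,1]*d,-d],-1)
    return im,d,P@W[:3,:3].T+W[:3,3]
def proj(fn,X):
    im,d,K,k1,W=load(fn)
    c=(np.atleast_2d(X)-W[:3,3])@W[:3,:3]
    x=c[:,:2]/-c[:,2:]; x[:,1]*=-1
    r2=(x**2).sum(1,keepdims=True); x=x*(1+k1*r2)
    return x@K[:2,:2].T+K[:2,2]
E
python3 - <<'E'
from h import *
print(get_state())
for n in ['side','top','wrist']: snap(n,n+'0')
for n in ['side','top','wrist']: print(camera_info(n))
E
```

```text
pics
{'time': 0.0, 'joint_positions': array([ 1.16709872,  0.32182302, -0.07006938,  1.45169752,  0.0226271 ,
        1.37075444, -0.05690548]), 'qd': array([-0.00011299, -0.00020887,  0.00029667, -0.00062472,  0.00154523,
       -0.0014479 ,  0.00160108]), 'joint_torque': array([-3.37180663e-04, -4.91292143e+01, -4.04343372e-01, -3.12525487e+01,
       -6.40537427e-02,  4.37344343e-02,  1.99689430e-04]), 'position': array([ 0.26346756, -0.59364812,  0.24045002]), 'tool_rot': array([ 0.89714347,  1.38006468, -0.89562541]), 'ft_force': array([-0.56088058, -0.5654138 , -0.43378314]), 'torque': array([-0.0079662 , -0.01780103,  0.01342208]), 'grip_width': 0.9970012286902736}
{'intrinsics': array([[569.88495795,   0.        , 324.04837354],
       [  0.        , 569.88495795, 245.44755386],
       [  0.        ,   0.        ,   1.        ]]), 'k1': -0.029959704951842844, 'world_from_camera': array([[-0.78188287,  0.35245847, -0.51422972, -0.3261567 ],
       [-0.62341685, -0.44634698,  0.64197025,  1.1868732 ],
       [-0.00325703,  0.82252501,  0.56871961,  1.08828053],
       [ 0.     
[... 360 characters left out ...]
 -0.01243994,  0.11423116],
       [-0.00886426,  0.14696112,  0.98910255,  1.40622202],
       [ 0.        ,  0.        ,  0.        ,  1.        ]])}
{'intrinsics': array([[366.7638437 ,   0.        , 317.95891106],
       [  0.        , 366.7638437 , 241.24776126],
       [  0.        ,   0.        ,   1.        ]]), 'k1': 0.003402288182260362, 'mount': array([[-6.42465694e-04,  2.49070563e-01, -9.68485127e-01,
        -1.42630383e-01],
       [ 3.55794946e-04,  9.68485323e-01,  2.49070377e-01,
         6.51492332e-02],
       [ 9.99999730e-01, -1.84562941e-04, -7.10836643e-04,
         1.13992333e-03],
       [ 0.00000000e+00,  0.00000000e+00,  0.00000000e+00,
         1.00000000e+00]])}
```

View pics/side0.png

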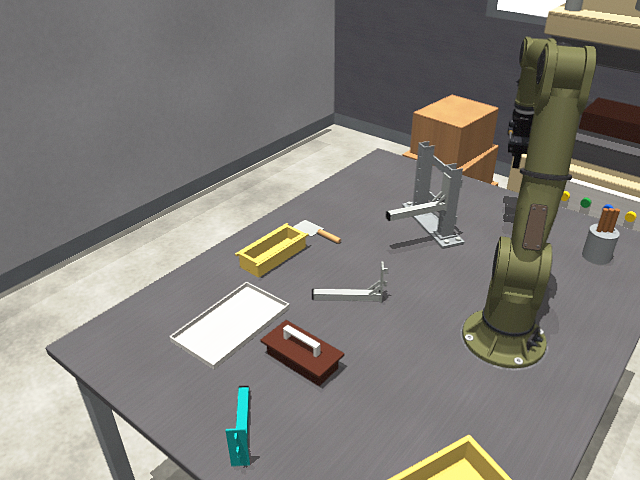

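View pics/top0.png

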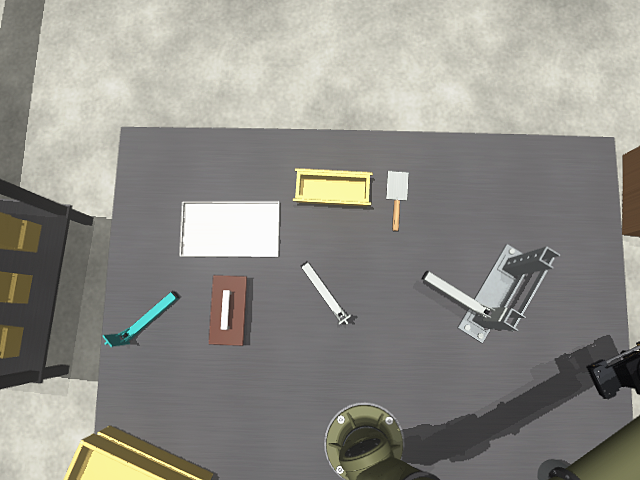

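View pics/wrist0.png

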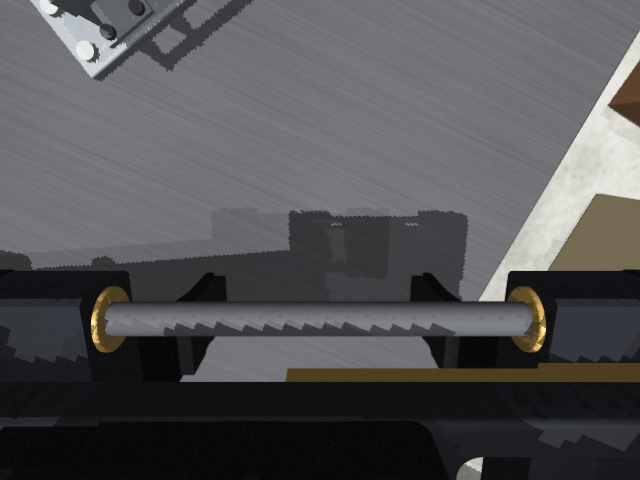

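```bash
python3 - <<'E'
from h import *
im,d,P=cloud('top0')
for n,(x0,y0,x1,y1) in {'post':(410,220,590,360),'loose':(280,240,380,340)}.items():
    c=im[y0:y1,x0:x1,::-1]; f=min(800/(x1-x0),600/(y1-y0)); cv2.imwrite(f'pics/c_{n}.png',cv2.resize(c,None,fx=f,fy=f,interpolation=cv2.INTER_CUBIC))
im,d,P=cloud('side0')
x0,y0,x1,y1=380,130,480,260
c=im[y0:y1,x0:x1,::-1]; f=4.5; cv2.imwrite('pics/c_ps.png',cv2.resize(c,None,fx=f,fy=f,interpolation=cv2.INTER_CUBIC))
im,d,P=cloud('top0')
# loose arm: points
m=np.zeros(d.shape,bool); m[240:340,280:380]=1
Q=P[m&(d>0)]; Q=Q[Q[:,2]>0.012]; 
tube=Q[(Q[:,2]>.02)&(Q[:,2]<.03)]; print('tube n',len(tube),tube.mean(0))
r=cv2.minAreaRect(tube[:,:2].astype(np.float32)); print(r, cv2.boxPoints(r))
hi=Q[Q[:,2]>.06]; print('plate',hi.mean(0),hi.max(0),hi.min(0)); 
m[:]=0;m[220:360,410:590]=1
Q=P[m&(d>0)]; print('post max z',np.sort(Q[:,2])[-50::5])
top=Q[Q[:,2]>.25]; print(len(top)); 
for z in (0.26,): 
  a=top[top[:,2]>z]; print(a[:,:2].round(3)[::6].tolist())
E
```

```text
tube n 482 [0.44718577 0.13236324 0.02504375]
((0.44146114587783813, 0.1280270665884018), (0.20074883103370667, 0.02497912384569645), 36.862918853759766) [[0.35366178 0.07780475]
 [0.3686468  0.05781963]
 [0.5292605  0.17824939]
 [0.5142755  0.1982345 ]]
plate [0.35806141 0.06528629 0.11375521] [0.3715305  0.08265874 0.12931503] [0.34658997 0.05068948 0.06397076]
post max z [0.27155408 0.27179622 0.27194085 0.27202632 0.27222163 0.27242135
 0.27269062 0.27292666 0.27334077 0.27383334]
327
[[0.551, -0.428], [0.547, -0.429], [0.545, -0.434], [0.543, -0.436], [0.54, -0.425], [0.538, -0.422], [0.538, -0.445], [0.535, -0.422], [0.533, -0.416], [0.534, -0.451], [0.529, -0.416], [0.531, -0.46], [0.528, -0.46], [0.523, -0.411], [0.52, -0.415], [0.516, -0.41], [0.513, -0.42], [0.51, -0.424], [0.508, -0.432], [0.503, -0.431], [0.501, -0.439], [0.395, -0.331], [0.393, -0.33], [0.393, -0.344], [0.39, -0.342], [0.388, -0.331], [0.385, -0.326], [0.386, -0.354], [0.383, -0.355], [0.381, -0.358], [0.378, -0.324], [0.375, -0.322], [0.373, -0.323], [0.366, -0.317], [0.361, -0.32], [0.359, -0.324], [0.354, -0.331], [0.352, -0.338], [0.347, -0.344]]
```

```bash
echo
```

```text
(no output)
```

View pics/c_post.png

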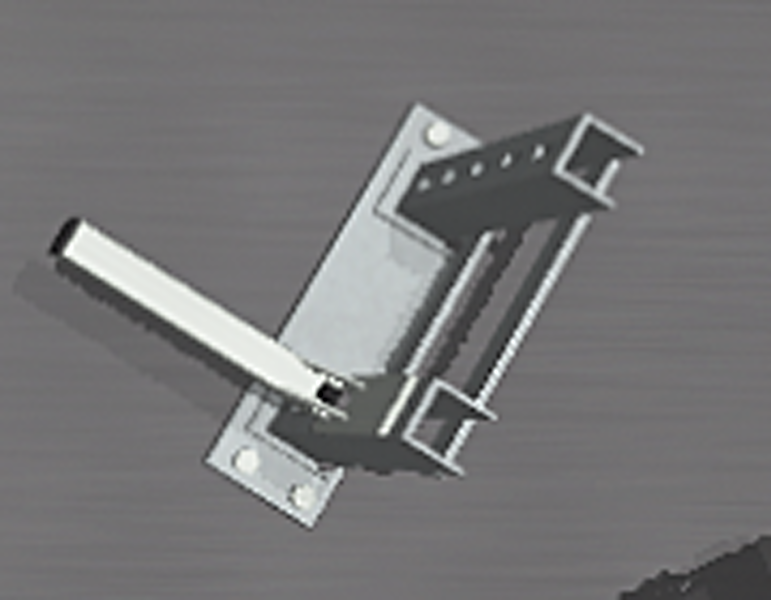

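View pics/c_loose.png

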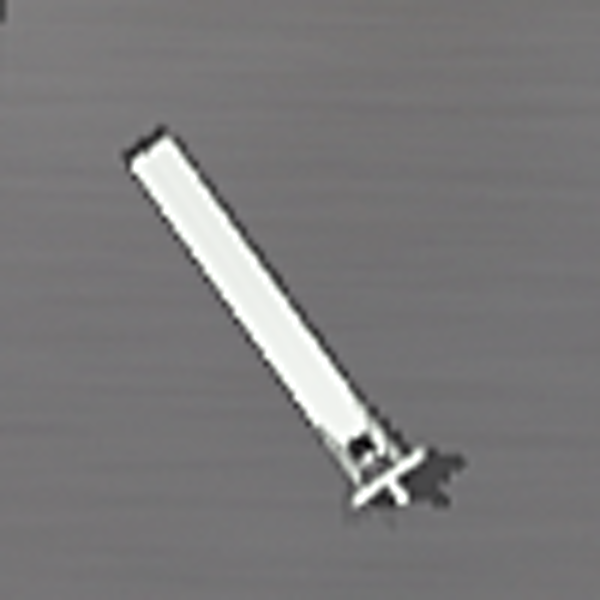

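View pics/c_ps.png

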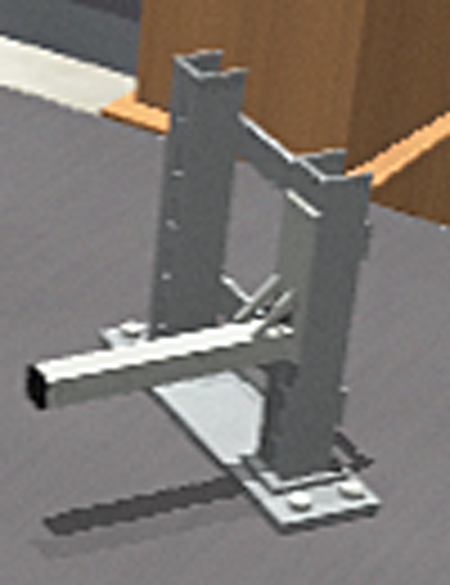

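```bash
python3 - <<'E'
from h import *
im,d,P=cloud('top0')
m=np.zeros(d.shape,bool); m[220:360,410:590]=1
Q=P[m&(d>0)]
# hung tube top z ~ .134+.0125=.1465
t=Q[(Q[:,2]>.140)&(Q[:,2]<.152)]
r=cv2.minAreaRect(t[:,:2].astype(np.float32)); print(len(t),r,cv2.boxPoints(r).tolist(),np.median(t[:,2]))
c=t[:,:2].mean(0); u,s,vt=np.linalg.svd(t[:,:2]-c); print('dir',vt[0],np.degrees(np.arctan2(*vt[0][::-1])))
# loose tube svd
m[:]=0;m[240:340,280:380]=1
L=P[m&(d>0)]; L=L[(L[:,2]>.021)&(L[:,2]<.029)]
c2=L[:,:2].mean(0);u,s,vt2=np.linalg.svd(L[:,:2]-c2);print('loose',np.degrees(np.arctan2(*vt2[0][::-1])),len(L))
# posts rims
top=Q[Q[:,2]>.255]
ax=vt[0]; 
if ax[1]>0: ax=-ax
ay=np.array([-ax[1],ax[0]])
cen=c; 
pr=np.c_[(top[:,:2])@ax,(top[:,:2])@ay]
tc=np.array(r[0]); print('hung centre local',tc@ax,tc@ay,'ax',ax)
for sel,n in ((top[:,0]>.45,'bare'),(top[:,0]<.45,'twin')):
    q=pr[sel]; print(n,q.min(0),q.max(0), np.percentile(q,[2,98],axis=0))
# front vertical faces of bare post
q=Q@np.array([[ax[0],ay[0],0],[ax[1],ay[1],0],[0,0,1]])
b=q[(abs(q[:,1]-(pr[top[:,0]>.45][:,1].mean()))<.025)&(q[:,2]>.03)&(q[:,2]<.26)]
b=b[b[:,0]<b[:,0].min()+.02]
print('bare front x',np.percentile(b[:,0],[5,25,50,75,95]), 'y',np.percentile(b[:,1],[1,99]))
# z of slopes
for z in np.arange(.04,.26,.04):
    k=b[abs(b[:,2]-z)<.015]; print(z,len(k),np.median(k[:,0]) if len(k) else '')
E
```

```text
688 ((0.5017408728599548, -0.30287373065948486), (0.24103879928588867, 0.2175661027431488), 57.125579833984375) [[0.34496021270751953, -0.3450460433959961], [0.5276857614517212, -0.4631408452987671], [0.6585215330123901, -0.26070141792297363], [0.4757959842681885, -0.14260661602020264]] 0.147195144668956
dir [0.21619633 0.97634991] 77.51427708068418
loose -143.07835378876106 449
hung centre local 0.18723620336455574 0.5553548454560294 ax [-0.21619633 -0.97634991]
bare [0.28520393 0.58227849] [0.33565644 0.63045499] [[0.28651101 0.58372818]
 [0.33456466 0.62846784]]
twin [0.22962405 0.41105232] [0.27777504 0.46045548] [[0.23012284 0.41160961]
 [0.27657904 0.46007628]]
bare front x [0.2869195  0.28998865 0.29477782 0.2976365  0.30226025] y [0.58858438 0.63061509]
0.04 49 0.29579142711590506
0.08 56 0.29345745213970864
0.12 58 0.29399742125839196
0.16 66 0.2937086359204035
0.2 64 0.2957217029254721
0.24000000000000002 81 0.2950221158924745
```

```bash
python3 - <<'E'
from h import *
im,d,P=cloud('top0')
m=np.zeros(d.shape,bool); m[262:312,415:484]=1
Q=P[m&(d>0)]
t=Q[(Q[:,2]>.141)&(Q[:,2]<.152)]
r=cv2.minAreaRect(t[:,:2].astype(np.float32)); print(len(t),r,cv2.boxPoints(r).round(4).tolist(),np.median(t[:,2]))
c=t[:,:2].mean(0); u,s,vt=np.linalg.svd(t[:,:2]-c); ax=-vt[0]*np.sign(vt[0][1]); print('dir',ax,np.degrees(np.arctan2(*ax[::-1])))
ay=np.array([-ax[1],ax[0]])
m[:]=0;m[220:360,410:590]=1
Q=P[m&(d>0)]
q=Q@np.array([[ax[0],ay[0],0],[ax[1],ay[1],0],[0,0,1]])
print('tube tip x, y', ((t[:,:2]@ax).min()), np.percentile(t[:,:2]@ay,[1,50,99]))
top=q[q[:,2]>.258]
for y0,y1,n in ((-1,.50,'lo'),(.50,1,'hi')):
    k=top[(top[:,1]>y0)&(top[:,1]<y1)]; 
    if len(k):print(n,len(k),np.percentile(k,[1,50,99],axis=0).round(4).tolist())
b=q[(q[:,2]>.03)&(q[:,2]<.25)]
np.save('pics/q.npy',q)
h=np.histogram(top[:,1],bins=np.arange(top[:,1].min(),top[:,1].max()+.005,.005)); print(h[0],h[1].round(3))
E
```

```text
601 ((0.43930789828300476, -0.22892078757286072), (0.18562397360801697, 0.02655162289738655), 59.159454345703125) [[0.38029998540878296, -0.301800012588501], [0.40310001373291016, -0.31540000438690186], [0.4982999861240387, -0.15600000321865082], [0.4754999876022339, -0.14239999651908875]] 0.14726577263579066
dir [-0.50631285 -0.86234987] -120.41854103720048
tube tip x, y -0.11792151576796775 [0.48203934 0.49445648 0.50707284]
lo 63 [[0.0856, 0.472, 0.2588], [0.0924, 0.4753, 0.2694], [0.1244, 0.4981, 0.2738]]
hi 190 [[0.0855, 0.5011, 0.258], [0.1002, 0.6563, 0.2684], [0.1288, 0.692, 0.274]]
[38  5  6  4  6  7  8 34  9  0  0  0  0  0  0  0  0  0  0  0  0  0  0  0
  0  0  0  0  0  0  0  0  0  0  0  2 41  9  6  7  7  6  8 48  2] [0.472 0.477 0.482 0.487 0.492 0.497 0.502 0.507 0.512 0.517 0.522 0.527
 0.532 0.537 0.542 0.547 0.552 0.557 0.562 0.567 0.572 0.577 0.582 0.587
 0.592 0.597 0.602 0.607 0.612 0.617 0.622 0.627 0.632 0.637 0.642 0.647
 0.652 0.657 0.662 0.667 0.672 0.677 0.682 0.687 0.692 0.697]
```

```bash
cat >> h.py <<'E'
def pose():
    s=get_state(); return np.array(s['position']),R.from_rotvec(s['tool_rot']).as_matrix(),s
def todo(tp,yaw,tilt=0,flip=0):
    """tool: x down; tool y points along -arm x (away from post); arm x dir yaw(deg)"""
    p,M,s=pose()
    a=np.array([np.cos(np.radians(yaw)),np.sin(np.radians(yaw)),0])
    x=np.array([0,0,-1.]); y=-a*(1-2*flip)
    t=np.radians(tilt); x,y=x*np.cos(t)+a*np.sin(t), y*np.cos(t)+(np.array([0,0,-1.])*np.sin(t))*(1-2*flip)
    z=np.cross(x,y); G=np.stack([x,y,z],1)
    rv=np.degrees(R.from_matrix(M.T@G).as_rotvec())
    sh=M.T@(np.array(tp)-p)*100; sh2=G.T@(np.array(tp)-p)*100
    print('t',round(s['time'],2),'pos',p.round(4),'turn',rv.round(2),'shift in current axes',sh.round(2),'in goal axes',sh2.round(2),'F',np.array(s['ft_force']).round(1),'grip',round(s['grip_width']*87,1))
E
python3 - <<'E'
from h import *
p,M,s=pose();print(M.round(3))
todo([.42,.1,.35],-143.1); todo([.42,.1,.35],-143.1,0,1)
a=np.array([np.cos(np.radians(-143.08)),np.sin(np.radians(-143.08))])
im,d,P=cloud('top0')
Q=P[230:345,275:385].reshape(-1,3)
l=Q-np.r_[.4415,.128,0.0125]; ll=np.c_[l[:,:2]@a,l[:,:2]@[-a[1],a[0]],l[:,2]]
k=ll[(ll[:,2]>-.005)&(abs(ll[:,1])<.06)&(abs(ll[:,0])<.14)]
for x in np.arange(-.11,.125,.01):
    q=k[abs(k[:,0]-x)<.005]
    if len(q): print(round(x,2),len(q),'y',np.percentile(q[:,1],[2,98]).round(4),'z',np.percentile(q[:,2],[2,50,98]).round(4))
E
```

```text
[[-0.001  0.914  0.406]
 [ 0.001  0.406 -0.914]
 [-1.    -0.    -0.001]]
t 0.15 pos [ 0.2635 -0.5938  0.2407] turn [-12.96  -0.08  -0.  ] shift in current axes [-10.85  42.45 -57.08] in goal axes [-10.93  54.17 -46.08] F [ 0.3 -0.6  0.9] grip 87.0
t 0.15 pos [ 0.2635 -0.5938  0.2407] turn [ 1.6704e+02 -0.0000e+00  1.2000e-01] shift in current axes [-10.85  42.45 -57.08] in goal axes [-10.93 -54.17  46.08] F [ 0.3 -0.6  0.9] grip 87.0
-0.1 17 y [-0.0262  0.0491] z [-0.0026  0.0121  0.0153]
-0.09 28 y [-0.0117  0.0114] z [0.0067 0.0125 0.018 ]
-0.08 30 y [-0.012   0.0327] z [-0.0023  0.0122  0.0169]
-0.07 32 y [-0.0265  0.041 ] z [-0.0041  0.0121  0.0182]
-0.06 29 y [-0.0118  0.031 ] z [0.0017 0.0136 0.0176]
-0.05 31 y [-0.0137  0.0249] z [-0.0042  0.0131  0.0187]
-0.04 27 y [-0.0115  0.0116] z [0.0086 0.0127 0.0208]
-0.03 31 y [-0.0148  0.012 ] z [0.0026 0.0111 0.0153]
-0.02 28 y [-0.0121  0.0109] z [0.008  0.0119 0.0192]
-0.01 29 y [-0.0226  0.0114] z [0.0018 0.0121 0.0176]
-0.0 30 y [-0.0118  0.012 ] z [0.0071 0.0134 0.0204]
0.01 27 y [-0.0113  0.0117] z [0.007  0.0117 0.0163]
0.02 30 y [-0.0116  0.0113] z [0.009  0.0127 0.0165]
0.03 28 y [-0.012   0.0118] z [0.0055 0.0123 0.018 ]
0.04 33 y [-0.0242  0.0512] z [-0.0047  0.0118  0.0172]
0.05 30 y [-0.0117  0.0242] z [0.0022 0.0124 0.0173]
0.06 72 y [-0.0287  0.0119] z [0.0018 1.3937 1.3937]
0.07 31 y [-0.0122  0.0158] z [0.0028 0.0146 0.0285]
0.08 31 y [-0.0251  0.0114] z [0.0005 0.0151 0.0347]
0.09 31 y [-0.0187  0.0116] z [0.0015 0.0249 0.0444]
0.1 55 y [-0.0193  0.0179] z [0.0061 0.0721 0.1134]
0.11 9 y [-0.0328  0.0017] z [0.0038 0.0998 0.1027]
0.12 3 y [-0.0465  0.0007] z [-0.0003  0.1026  0.1052]
```

>>> jog_arm([
  [0,0,0,-6,0,0,8.7],
  [0,0,0,-6,0,0,8.7],
  [0,0,0,-5,0,0,8.7],
])

```text
time: 0.52
position: [0.2636, -0.594, 0.4139]
tool_rot: [0.895, 1.377, -0.897]
ft_force: [0.4, -0.2, 0.3]
grip_width: 0.998
```

>>> jog_arm([
  [1,0,0,0,5.2,-1.8,8.7],
  [1,0,0,0,5.2,-1.8,8.7],
  [1,0,0,0,5.2,-1.8,8.7],
  [1,0,0,0,5.2,-1.8,8.7],
  [1,0,0,0,5.2,-1.8,8.7],
  [1,0,0,0,5.2,-1.8,8.7],
  [1,0,0,0,5.2,-1.8,8.7],
  [1,0,0,0,5.2,-1.8,8.7],
  [1,0,0,0,5.2,-1.8,8.7],
  [0,0,0,0,0,0,8.7],
])

```text
time: 1.78
position: [0.6515, -0.2768, 0.4088]
tool_rot: [1.011, 1.329, -1.007]
ft_force: [-0.9, -0.4, -0.3]
grip_width: 1.0
```

```bash
python3 - <<'E'
from h import *
todo([.63,-.25,.40],-120.4)
snap('wrist','w1'); snap('top','top1')
todo([.4095,.104,.15],-143.1)
E
```

```text
t 1.77 pos [ 0.6515 -0.2768  0.4088] turn [-44.15  -0.28  -0.09] shift in current axes [ 0.9  -1.35 -3.15] in goal axes [ 0.88  1.23 -3.21] F [-0.9 -0.4 -0.3] grip 87.0
t 1.88 pos [ 0.6483 -0.2821  0.4104] turn [-21.89  -0.06   0.09] shift in current axes [ 26.1  -13.01 -43.46] in goal axes [ 26.04   4.09 -45.22] F [-0.3 -0.5 -0.4] grip 87.4
```

View pics/w1.png

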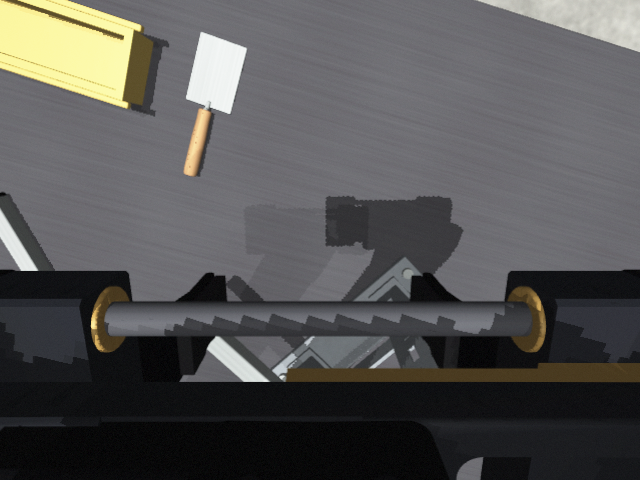

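>>> jog_arm([
  [-7.3,0,0,0,0,0,8.7],
  [-7.3,0,0,0,0,0,8.7],
  [-7.3,0,0,0,0,0,8.7],
  [0,0,0,1,0.5,-5.6,8.7],
  [0,0,0,1,0.5,-5.6,8.7],
  [0,0,0,1,0.5,-5.6,8.7],
  [0,0,0,1,0.5,-5.6,8.7],
  [0,0,0,1,0.5,-5.6,8.7],
  [0,0,0,1,0.5,-5.6,8.7],
  [0,0,0,1,0.5,-5.6,8.7],
])

```text
time: 3.12
position: [0.4396, 0.0519, 0.3417]
tool_rot: [0.726, 1.444, -0.727]
ft_force: [0.5, 0.4, -0.0]
grip_width: 0.999
```

>>> jog_arm([
  [0,0,0,1,0.4,-5.6,8.7],
  [0,0,0,4,0,0,8.7],
  [0,0,0,4,0,0,8.7],
  [0,0,0,0,0,0,8.7],
  [0,0,0,0,0,0,8.7],
])

```text
time: 3.75
position: [0.4114, 0.0986, 0.2532]
tool_rot: [0.726, 1.444, -0.724]
ft_force: [0.4, 0.2, 0.4]
grip_width: 1.001
```

```bash
python3 - <<'E'
from h import *
todo([.4135,.107,.0125],-143.1)
snap('wrist','w2')
todo([.4135,.107,.0125],-143.1)
E
```

```text
t 3.75 pos [0.4114 0.0986 0.2532] turn [-0.17  0.09 -0.1 ] shift in current axes [24.07  0.62 -0.59] in goal axes [24.07  0.67 -0.54] F [0.4 0.2 0.4] grip 87.1
t 3.8 pos [0.4118 0.0989 0.2535] turn [-0.15  0.11 -0.15] shift in current axes [24.1   0.56 -0.59] in goal axes [24.1   0.62 -0.54] F [-0.1 -0.1  0.5] grip 86.9
```

View pics/w2.png

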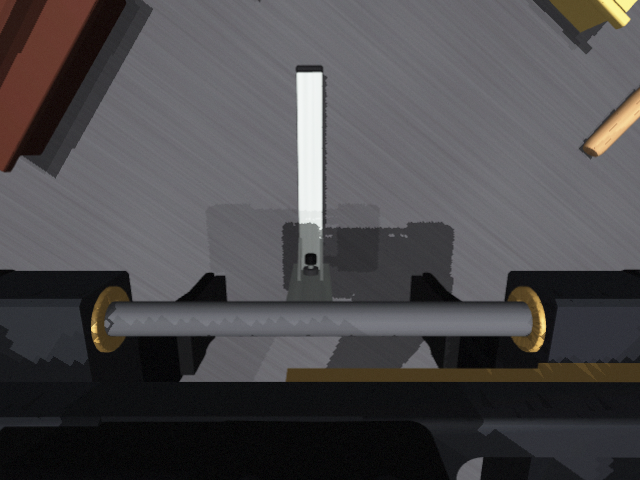

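```bash
python3 - <<'E'
from h import *
im,d,P=cloud('w2')
m=np.zeros(d.shape,bool); m[60:225,290:330]=1
Q=P[m&(d>0)]; t=Q[(Q[:,2]>.018)&(Q[:,2]<.032)]
r=cv2.minAreaRect(t[:,:2].astype(np.float32)); print(len(t),cv2.boxPoints(r).round(4).tolist(),np.median(t[:,2]))
c=t[:,:2].mean(0);u,s,vt=np.linalg.svd(t[:,:2]-c);a=-vt[0]*np.sign(vt[0][0]);print(np.degrees(np.arctan2(a[1],a[0])))
n=np.array([-a[1],a[0]]); x=t[:,:2]@a; y=t[:,:2]@n; tip=np.percentile(x,.5); ymid=(np.percentile(y,2)+np.percentile(y,98))/2
for g in (.1,.135): print('pt',(tip+g)*a+ymid*n)
print(proj('w2',[.4135,.107,.025]),proj('w2',[.354,.062,.122]))
E
```

```text
3976 [[0.38999998569488525, 0.10729999840259552], [0.4052000045776367, 0.08709999918937683], [0.5253999829292297, 0.17749999463558197], [0.510200023651123, 0.19779999554157257]] 0.02447197651821001
-143.14046612190216
pt [0.43740069 0.12749714]
pt [0.40939689 0.10650221]
[[311.46751755 206.36305157]] [[310.64477209 315.94064054]]
```

>>> jog_arm([
  [0,0,0,4,0.75,-0.75,8.7],
  [0,0,0,5,0,0,8.7],
  [0,0,0,5,0,0,8.7],
  [0,0,0,4,0,0,8.7],
  [0,0,0,3,0,0,8.7],
  [0,0,0,1,0,0,8.7],
  [0,0,0,0.5,0,0,8.7],
  [0,0,0,0,0,0,8.7],
  [0,0,0,0,0,0,8.7],
])

```text
time: 4.92
position: [0.4132, 0.11, 0.0276]
tool_rot: [0.725, 1.445, -0.723]
ft_force: [0.3, 0.4, -0.4]
grip_width: 0.998
```

```bash
python3 - <<'E'
from h import *
todo([.4134,.1095,.0225],-143.1)
snap('side','s3');snap('wrist','w3')
im=cv2.imread('pics/s3.png'); cv2.imwrite('pics/s3c.png',cv2.resize(im[200:360,260:460],None,fx=4,fy=3.75))
E
```

```text
t 4.92 pos [0.4132 0.11   0.0276] turn [-0.07  0.08 -0.09] shift in current axes [ 0.51 -0.01  0.05] in goal axes [ 0.51 -0.01  0.05] F [ 0.3  0.4 -0.4] grip 86.9
```

View pics/s3c.png

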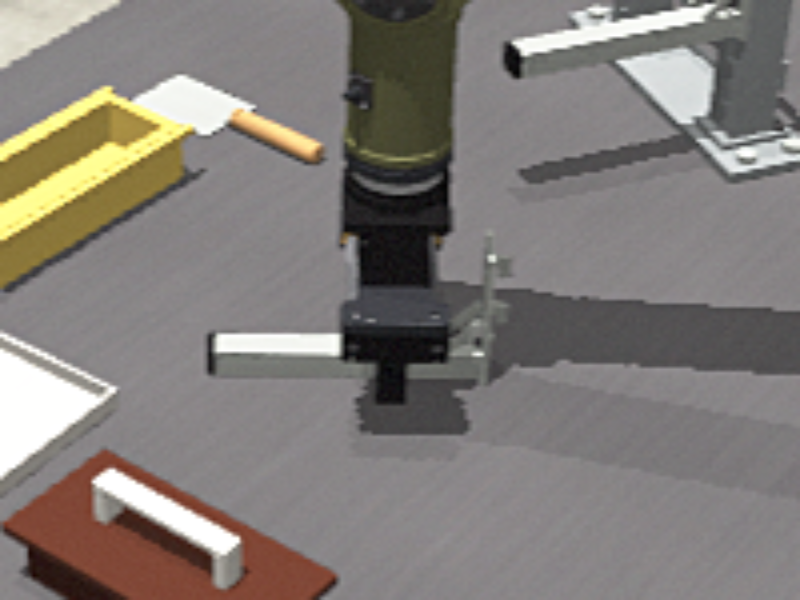

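View pics/w3.png

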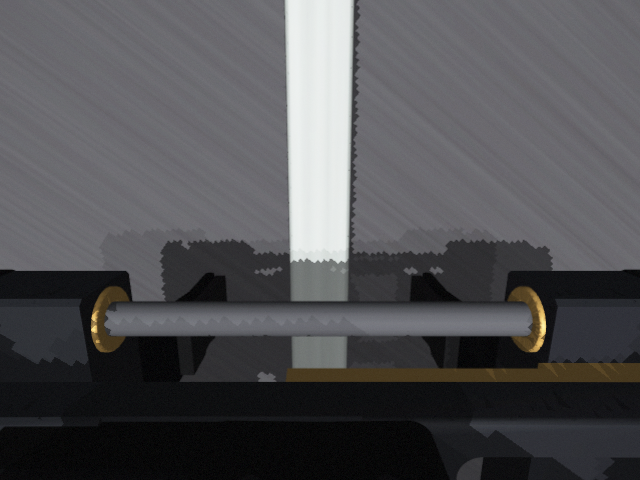

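>>> jog_arm([
  [0,0,0,0.45,0,0,8.7],
  [0,0,0,0,0,0,8.7],
  [0,0,0,0,0,0,8.7],
])

```text
time: 5.4
position: [0.412, 0.1099, 0.0219]
tool_rot: [0.724, 1.447, -0.724]
ft_force: [-0.5, -0.1, -0.3]
grip_width: 0.999
```

>>> jog_arm([
  [0,0,0,0,0,0,5],
  [0,0,0,0,0,0,2],
  [0,0,0,0,0,0,1.5],
  [0,0,0,0,0,0,1.5],
  [0,0,0,0,0,0,1.5],
  [0,0,0,0,0,0,1.5],
  [0,0,0,0,0,0,1.5],
  [0,0,0,0,0,0,1.5],
], squeeze=60)

```text
time: 6.4
position: [0.4122, 0.1097, 0.022]
tool_rot: [0.724, 1.447, -0.724]
ft_force: [0.5, -0.4, 1.0]
grip_width: 0.283
```

>>> jog_arm([
  [0,0,0,-2,0,0,1.5],
  [0,0,0,-4,0,0,1.5],
  [0,0,0,-5,0,0,1.5],
  [0,0,0,-5,0,0,1.5],
  [0,0,0,-5,0,0,1.5],
  [0,0,0,-5,0,0,1.5],
  [0,0,0,-2,0,0,1.5],
  [-5,0,0,0,0,0,1.5],
  [-6,0,0,0,0,0,1.5],
  [-6,0,0,0,0,0,1.5],
])

```text
time: 7.65
position: [0.4113, 0.1098, 0.301]
tool_rot: [0.491, 1.516, -0.492]
ft_force: [-0.0, 1.1, -3.8]
grip_width: 0.281
```

>>> jog_arm([
  [-5.7,0,0,0,0,0,1.5],
  [0,0,0,0,-1.5,2.5,1.5],
  [0,0,0,0,-2.4,3.8,1.5],
  [0,0,0,0,-2.9,4.6,1.5],
  [0,0,0,0,-2.9,4.6,1.5],
  [0,0,0,0,-2.9,4.6,1.5],
  [0,0,0,0,-2.9,4.6,1.5],
  [0,0,0,0,-2.9,4.6,1.5],
  [0,0,0,0,-2,3.5,1.5],
  [0,0,0,0,0,0,1.5],
])

```text
time: 8.9
position: [0.5907, -0.2365, 0.2988]
tool_rot: [0.421, 1.534, -0.422]
ft_force: [0.2, -0.0, -4.0]
grip_width: 0.284
```

```bash
python3 - <<'E'
from h import *
todo([.616,-.283,.20],-120.4)
snap('side','s4');snap('top','t4')
im=cv2.imread('pics/s4.png'); cv2.imwrite('pics/s4c.png',cv2.resize(im[100:280,340:540],None,fx=4,fy=3.33))
im=cv2.imread('pics/t4.png'); cv2.imwrite('pics/t4c.png',cv2.resize(im[180:360,400:600],None,fx=4,fy=3.33))
E
```

```text
t 8.9 pos [ 0.5907 -0.2365  0.2988] turn [-0.38 -0.23  0.11] shift in current axes [ 9.87 -2.68  4.59] in goal axes [ 9.88 -2.73  4.53] F [ 0.2 -0.  -4. ] grip 24.7
```

View pics/s4c.png

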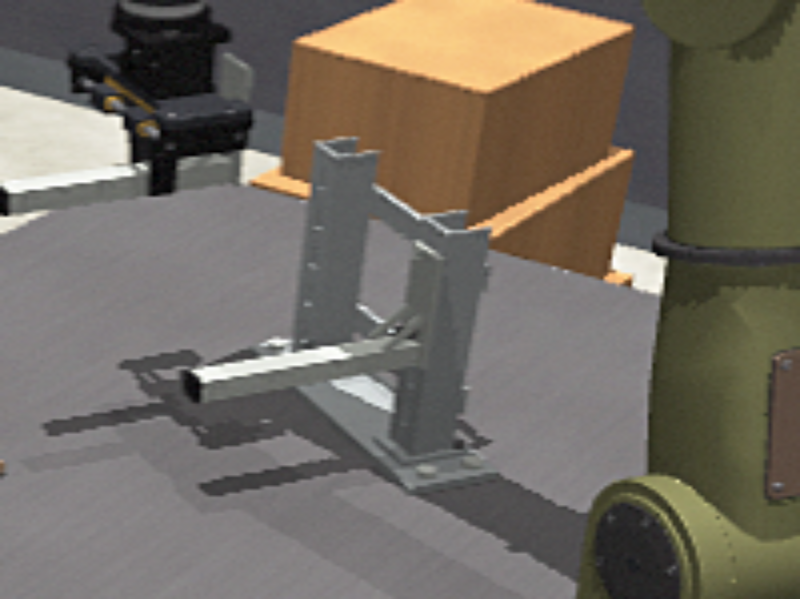

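View pics/t4c.png

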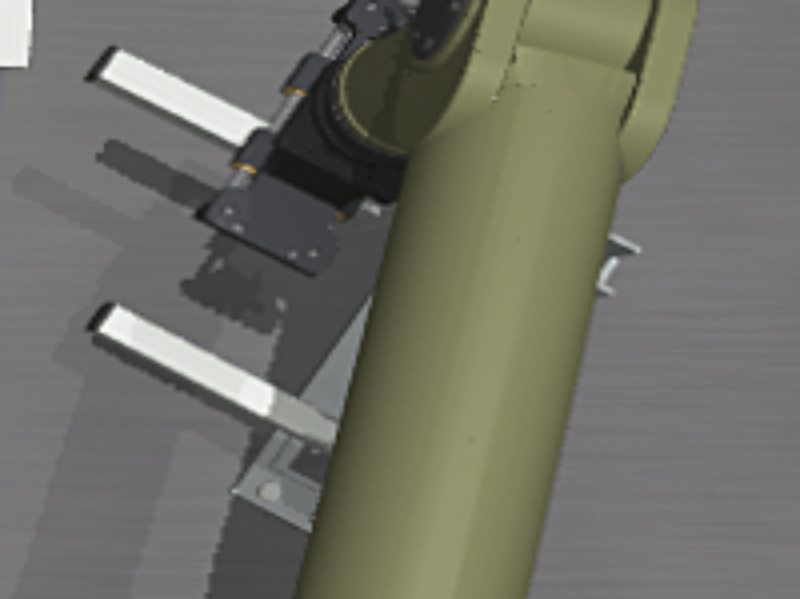

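>>> jog_arm([
  [-0.4,0,0,2,0,2.3,1.5],
  [0,0,0,3,-1,2.3,1.5],
  [0,0,0,3,-1,0,1.5],
  [0,0,0,3,-0.7,0,1.5],
  [0,0,0,2.5,0,0,1.5],
  [0,0,0,1,0,0,1.5],
  [0,0,0,0,0,0,1.5],
  [0,0,0,0,0,0,1.5],
])

```text
time: 10.0
position: [0.6186, -0.2785, 0.1587]
tool_rot: [0.41, 1.529, -0.411]
ft_force: [-0.7, 0.5, -4.2]
grip_width: 0.282
```

```bash
python3 - <<'E'
from h import *
todo([.616,-.283,.1565],-120.4)
snap('side','s5');snap('top','t5')
im=cv2.imread('pics/s5.png'); cv2.imwrite('pics/s5c.png',cv2.resize(im[100:280,340:540],None,fx=4,fy=3.33))
im=cv2.imread('pics/t5.png'); cv2.imwrite('pics/t5c.png',cv2.resize(im[180:360,400:600],None,fx=4,fy=3.33))
E
```

```text
t 10.0 pos [ 0.6186 -0.2785  0.1587] turn [ 0.38  0.14 -0.02] shift in current axes [ 0.22 -0.52  0.  ] in goal axes [ 0.22 -0.52  0.01] F [-0.7  0.5 -4.2] grip 24.6
```

View pics/s5c.png

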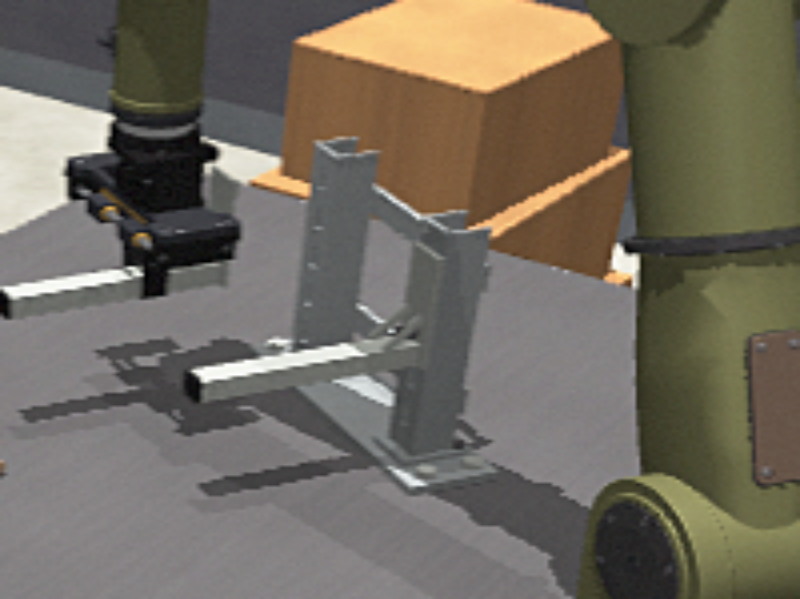

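View pics/t5c.png

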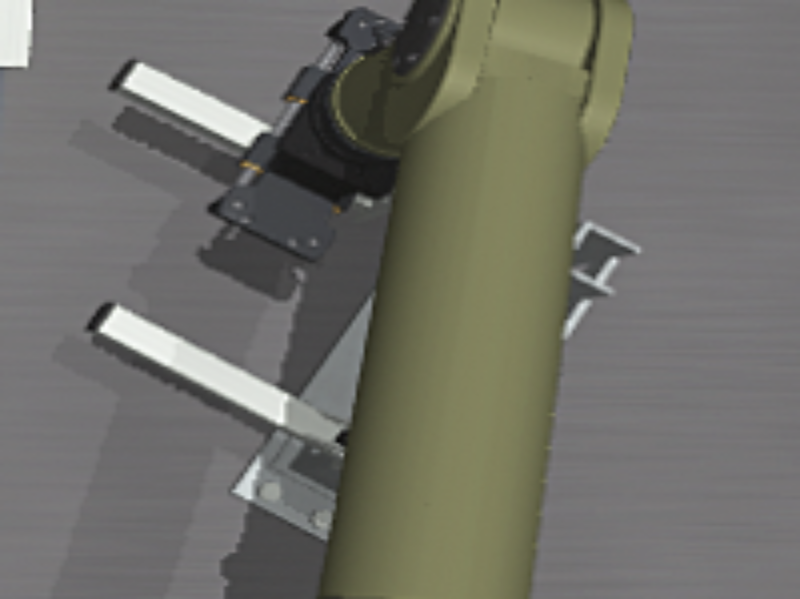

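```bash
cat >> h.py <<'E'
AX=np.array([-.5063,-.8623]);AX/=np.linalg.norm(AX);AY=np.array([-AX[1],AX[0]])
B=np.array([[AX[0],AY[0],0],[AX[1],AY[1],0],[0,0,1]])
def tube(fn,xr,yr,zr,full=False):
    """fit tube top in post frame"""
    im,d,P=cloud(fn); q=P.reshape(-1,3)[d.ravel()>0]@B
    c=im.reshape(-1,3)[d.ravel()>0].astype(int)
    k=(q[:,0]>xr[0])&(q[:,0]<xr[1])&(q[:,1]>yr[0])&(q[:,1]<yr[1])&(q[:,2]>zr[0])&(q[:,2]<zr[1])
    t=q[k]
    # keep top surface: robust plane
    A=np.c_[t[:,0],t[:,1],np.ones(len(t))]; w=np.ones(len(t),bool)
    w=t[:,2]>np.percentile(t[:,2],60)-.006
    for _ in range(6):
        s=np.linalg.lstsq(A[w],t[w,2],rcond=None)[0]; r=t[:,2]-A@s; w=abs(r)<.004
    tt=t[w]
    # centreline: per x bin mid of y edges
    xs=np.arange(tt[:,0].min()+.01,tt[:,0].max()-.005,.01); mid=[]
    for x in xs:
        y=tt[abs(tt[:,0]-x)<.006,1]
        if len(y)>5: mid.append((x,(np.percentile(y,3)+np.percentile(y,97))/2,np.percentile(y,97)-np.percentile(y,3)))
    mid=np.array(mid); f=np.polyfit(mid[:,0],mid[:,1],1)
    tip=np.percentile(tt[:,0],.7); xm=.5*(tt[:,0].min()+tt[:,0].max())
    ym=np.polyval(f,xm)
    print(fn,'n',len(tt),'tip x',tip.round(4),'y@%.3f'%xm,ym.round(4),'w',np.median(mid[:,2]).round(4),'yaw deg',np.degrees(f[0]).round(2),'pitch deg',np.degrees(s[0]).round(2),'roll',np.degrees(s[1]).round(2),'z@',(s[0]*xm+s[1]*ym+s[2]).round(4))
    return tip,f,s
E
python3 - <<'E'
from h import *
for fn in ('top0','side0'): tube(fn,(-.14,.05),(.46,.53),(.12,.165))
for fn in ('t5','s5'):
    tube(fn,(-.14,.05),(.46,.53),(.12,.165))
    tube(fn,(-.24,-.11),(.63,.72),(.135,.19))
p,M,s=pose(); print(p@B)
E
```

```text
top0 n 520 tip x -0.1166 y@-0.034 0.4945 w 0.0229 yaw deg -0.06 pitch deg 0.07 roll -1.32 z@ 0.1474
side0 n 239 tip x -0.1189 y@-0.035 0.4892 w 0.0271 yaw deg -0.34 pitch deg 0.43 roll 1.16 z@ 0.143
t5 n 502 tip x -0.1166 y@-0.034 0.4944 w 0.0231 yaw deg 0.0 pitch deg -0.02 roll -0.48 z@ 0.1471
t5 n 290 tip x -0.2065 y@-0.159 0.6758 w 0.0234 yaw deg 0.97 pitch deg 0.71 roll 1.1 z@ 0.1619
s5 n 227 tip x -0.1179 y@-0.035 0.4895 w 0.0269 yaw deg -0.43 pitch deg -0.08 roll -2.52 z@ 0.1437
s5 n 128 tip x -0.2082 y@-0.160 0.669 w 0.027 yaw deg 0.56 pitch deg 0.14 roll 3.63 z@ 0.1579
[-0.07273734  0.67450665  0.1586287 ]
```

>>> jog_arm([
  [0.95,0,0.4,0.2,0,-0.18,1.5],
  [0,0,0,0,-1.5,0,1.5],
  [0,0,0,0,-2,0,1.5],
  [0,0,0,0,-1.5,0,1.5],
  [0,0,0,0,-1,0,1.5],
  [0,0,0,0,0,0,1.5],
  [0,0,0,0,0,0,1.5],
  [0,0,0,0,0,0,1.5],
])

```text
time: 11.1
position: [0.5858, -0.3282, 0.1547]
tool_rot: [0.429, 1.527, -0.417]
ft_force: [0.2, -0.4, -3.6]
grip_width: 0.278
```

```bash
python3 - <<'E'
from h import *
p,M,s=pose(); print(p@B,s['ft_force'],s['time']); todo(p,-120.4)
snap('side','s6');snap('top','t6')
for fn in ('t6','s6'):
    tube(fn,(-.14,.05),(.46,.53),(.12,.165))
    tube(fn,(-.19,-.06),(.63,.72),(.135,.19))
im=cv2.imread('pics/s6.png'); cv2.imwrite('pics/s6c.png',cv2.resize(im[100:260,360:520],None,fx=5,fy=3.75))
im=cv2.imread('pics/t6.png'); cv2.imwrite('pics/t6c.png',cv2.resize(im[180:360,400:600],None,fx=4,fy=3.33))
E
```

```text
[-0.01361432  0.67134048  0.15467192] [ 0.18320892 -0.44158644 -3.62806443] 11.1
t 11.1 pos [ 0.5858 -0.3282  0.1547] turn [-0.52  0.   -0.43] shift in current axes [0. 0. 0.] in goal axes [0. 0. 0.] F [ 0.2 -0.4 -3.6] grip 24.2
t6 n 504 tip x -0.1159 y@-0.034 0.4946 w 0.0227 yaw deg -0.04 pitch deg 0.42 roll 2.23 z@ 0.1472
t6 n 258 tip x -0.1468 y@-0.104 0.674 w 0.0233 yaw deg -1.43 pitch deg -0.55 roll -0.74 z@ 0.1588
s6 n 237 tip x -0.1177 y@-0.034 0.4886 w 0.0251 yaw deg -0.3 pitch deg 0.16 roll 4.53 z@ 0.1431
s6 n 106 tip x -0.1499 y@-0.105 0.6686 w 0.026 yaw deg -4.25 pitch deg 1.18 roll 3.98 z@ 0.1542
```

View pics/s6c.png

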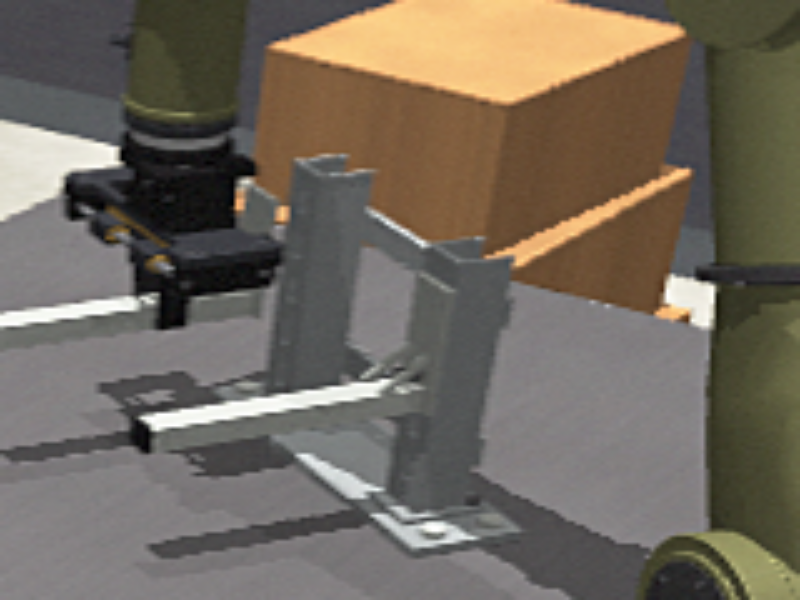

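View pics/t6c.png

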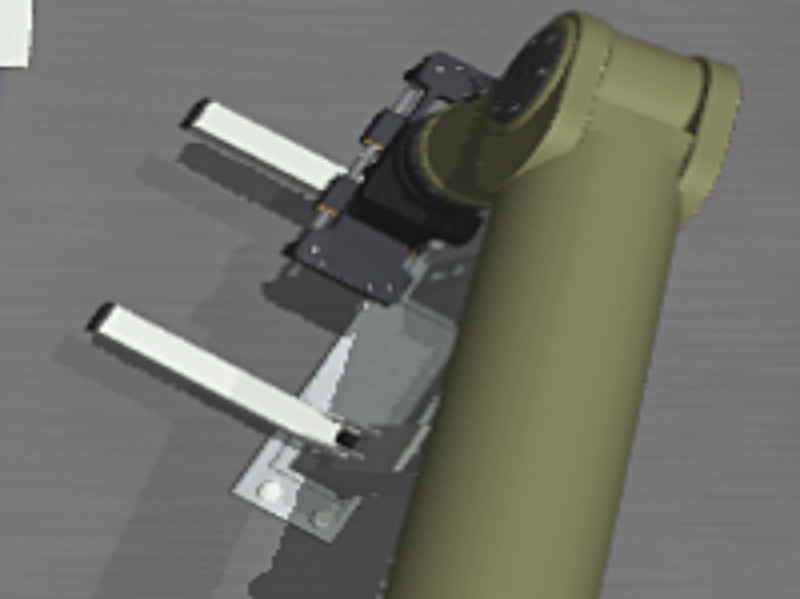

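```bash
cat >> h.py <<'E'
def tube2(fn,zt,xr,yr,thr=195):
    im,d,K,k1,W=load(fn)
    g=im.min(2).astype(float); f=4
    G=cv2.resize(g.astype(np.float32),None,fx=f,fy=f,interpolation=cv2.INTER_CUBIC)
    v,u=np.nonzero(G>thr)
    uv=np.stack([(u+.5)/f-.5,(v+.5)/f-.5],-1)
    q=cv2.undistortPoints(uv.reshape(-1,1,2),K,np.array([k1,0,0,0.])).reshape(-1,2)
    r=np.c_[q[:,0],-q[:,1],-np.ones(len(q))]@W[:3,:3].T
    X=(W[:3,3]+r*((zt-W[2,3])/r[:,2])[:,None])@B
    t=X[(X[:,0]>xr[0])&(X[:,0]<xr[1])&(X[:,1]>yr[0])&(X[:,1]<yr[1])]
    e=[]
    for x in np.arange(xr[0],xr[1],.004):
        y=t[abs(t[:,0]-x)<.002,1]
        if len(y)>30: e.append((x,y.min(),y.max()))
    e=np.array(e); w=e[:,2]-e[:,1]; ok=abs(w-np.median(w))<.002; e=e[ok]
    a=np.polyfit(e[:,0],e[:,1],1);b=np.polyfit(e[:,0],e[:,2],1); m=(a+b)/2
    tip=[]
    yc=np.polyval(m,e[0,0])
    k=t[abs(t[:,1]-yc)<.008]; tip=k[:,0].min()
    print(fn,len(e),'tip',tip.round(4),'w',np.median(w).round(4),'yaw lo/hi/mid',np.degrees([a[0],b[0],m[0]]).round(2),'y at xmid',e[:,0].mean().round(3),np.polyval(m,e[:,0].mean()).round(4))
E
python3 - <<'E'
from h import *
for th in (170,195):
  tube2('top0',.1465,(-.13,.03),(.46,.53),th)
  tube2('t5',.1465,(-.13,.03),(.46,.53),th)
  tube2('t5',.161,(-.22,-.12),(.64,.71),th)
  tube2('t6',.1465,(-.13,.03),(.46,.53),th)
  tube2('t6',.1585,(-.16,-.07),(.64,.71),th)
E
```

```text
top0 35 tip -0.112 w 0.0242 yaw lo/hi/mid [-0.63 -0.59 -0.61] y at xmid -0.042 0.4951
t5 35 tip -0.1122 w 0.0242 yaw lo/hi/mid [-0.46 -0.81 -0.64] y at xmid -0.042 0.495
t5 20 tip -0.2017 w 0.0242 yaw lo/hi/mid [0.37 0.46 0.41] y at xmid -0.162 0.677
t6 35 tip -0.1122 w 0.0243 yaw lo/hi/mid [-0.52 -0.79 -0.66] y at xmid -0.042 0.495
t6 18 tip -0.1425 w 0.0241 yaw lo/hi/mid [-0.53 -0.99 -0.76] y at xmid -0.106 0.6749
top0 35 tip -0.1116 w 0.0229 yaw lo/hi/mid [-0.57 -0.57 -0.57] y at xmid -0.042 0.495
t5 35 tip -0.1116 w 0.0228 yaw lo/hi/mid [-0.37 -0.83 -0.6 ] y at xmid -0.042 0.495
t5 20 tip -0.2013 w 0.0229 yaw lo/hi/mid [0.35 0.34 0.34] y at xmid -0.162 0.6769
t6 35 tip -0.1116 w 0.0231 yaw lo/hi/mid [-0.44 -0.79 -0.62] y at xmid -0.042 0.495
t6 18 tip -0.1421 w 0.0228 yaw lo/hi/mid [-0.67 -1.   -0.84] y at xmid -0.106 0.6748
```

>>> jog_arm([
  [-0.15,0,0,-0.17,0,0.1,1.5],
  [0,0,0,0,-0.6,0,1.5],
  [0,0,0,0,-0.6,0,1.5],
  [0,0,0,0,0,0,1.5],
  [0,0,0,0,0,0,1.5],
  [0,0,0,0,0,0,1.5],
])

```text
time: 11.95
position: [0.58, -0.3398, 0.1562]
tool_rot: [0.427, 1.527, -0.416]
ft_force: [-0.2, -0.5, -4.9]
grip_width: 0.281
```

```bash
python3 - <<'E'
from h import *
p,M,s=pose(); print(p@B,s['ft_force'],s['time']); todo(p,-121.03)
snap('side','s7');snap('top','t7')
tube2('t7',.1465,(-.13,.03),(.46,.53),180)
tube2('t7',.1600,(-.15,-.06),(.64,.71),180)
for fn in ('t7','s7'):
    tube(fn,(-.14,.05),(.46,.53),(.12,.165))
    tube(fn,(-.18,-.06),(.63,.72),(.135,.19))
im=cv2.imread('pics/s7.png'); cv2.imwrite('pics/s7c.png',cv2.resize(im[130:230,390:490],None,fx=7,fy=6,interpolation=cv2.INTER_CUBIC))
E
```

```text
[-6.68898164e-04  6.72246036e-01  1.56248280e-01] [-0.23093969 -0.46822307 -4.92759639] 11.95
t 11.95 pos [ 0.58   -0.3398  0.1562] turn [ 0.19 -0.   -0.41] shift in current axes [0. 0. 0.] in goal axes [0. 0. 0.] F [-0.2 -0.5 -4.9] grip 24.5
t7 35 tip -0.1119 w 0.024 yaw lo/hi/mid [-0.52 -0.81 -0.66] y at xmid -0.042 0.4951
t7 17 tip -0.1297 w 0.0235 yaw lo/hi/mid [-0.64 -0.65 -0.65] y at xmid -0.094 0.6756
t7 n 520 tip x -0.1165 y@-0.034 0.4944 w 0.0229 yaw deg -0.07 pitch deg 0.47 roll 1.01 z@ 0.147
t7 n 217 tip x -0.1339 y@-0.097 0.6746 w 0.0236 yaw deg -1.12 pitch deg -1.42 roll 1.94 z@ 0.1604
s7 n 231 tip x -0.1188 y@-0.037 0.4895 w 0.0261 yaw deg 0.3 pitch deg 0.57 roll -1.98 z@ 0.1436
s7 n 87 tip x -0.138 y@-0.101 0.6679 w 0.0303 yaw deg 0.8 pitch deg -0.33 roll 2.74 z@ 0.1566
```

View pics/s7c.png

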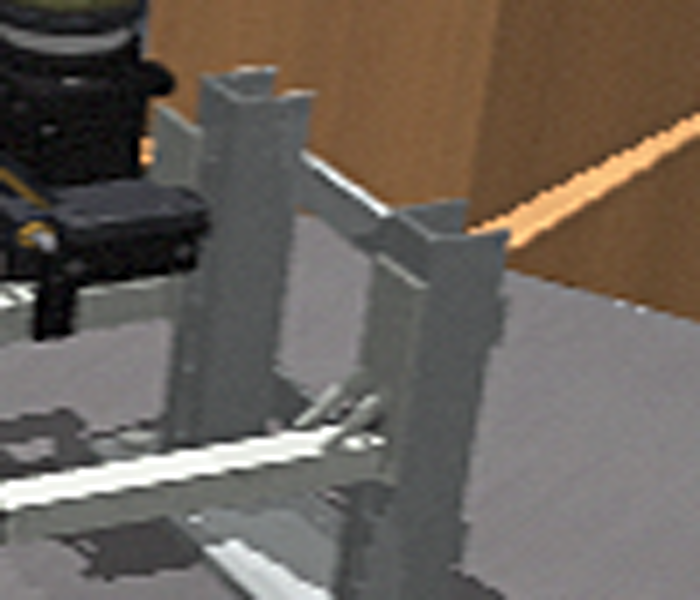

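>>> jog_arm([
  [0,0,0,0,-0.2,0,1.5],
  [0,0,0,0,-0.2,0,1.5],
  [0,0,0,0,-0.2,0,1.5],
  [0,0,0,0,-0.1,0,1.5],
  [0,0,0,0,0,0,1.5],
  [0,0,0,0,0,0,1.5],
])

```text
time: 12.8
position: [0.5763, -0.346, 0.1562]
tool_rot: [0.427, 1.527, -0.417]
ft_force: [-0.2, -0.6, -3.8]
grip_width: 0.283
```

```bash
cat >> h.py <<'E'
def st():
    p,M,s=pose(); F=np.array(s['ft_force'])@B; print('t',round(s['time'],2),'pos post-frame',(p@B).round(4),'F post-frame',F.round(1),'tq',(np.array(s['torque'])@B).round(2)); todo(p,-121.03)
E
python3 -c "
from h import *
st()"
```

```text
t 12.8 pos post-frame [0.0066 0.6722 0.1562] F post-frame [ 0.6  0.1 -3.8] tq [ 0.09 -0.03 -0.05]
t 12.8 pos [ 0.5763 -0.346   0.1562] turn [ 0.18 -0.   -0.4 ] shift in current axes [0. 0. 0.] in goal axes [0. 0. 0.] F [-0.2 -0.6 -3.8] grip 24.6
```

>>> jog_arm([
  [0,0,0,0,-0.2,0,1.5],
  [0,0,0,0,-0.2,0,1.5],
  [0,0,0,0,-0.1,0,1.5],
  [0,0,0,0,0,0,1.5],
  [0,0,0,0,0,0,1.5],
])

```text
time: 13.42
position: [0.5738, -0.3503, 0.1561]
tool_rot: [0.427, 1.527, -0.417]
ft_force: [1.1, 0.2, -4.1]
grip_width: 0.283
```

```bash
python3 -c "
from h import *
st()"
```

```text
t 13.43 pos post-frame [0.0116 0.6722 0.1561] F post-frame [-0.7  0.9 -4.1] tq [ 0.06 -0.03  0.03]
t 13.43 pos [ 0.5738 -0.3503  0.1561] turn [ 0.17 -0.   -0.4 ] shift in current axes [0. 0. 0.] in goal axes [0. 0. 0.] F [ 1.1  0.2 -4.1] grip 24.6
```

>>> jog_arm([
  [0,0,0,0,-0.1,0,1.5],
  [0,0,0,0,-0.1,0,1.5],
  [0,0,0,0,-0.1,0,1.5],
  [0,0,0,0,0,0,1.5],
  [0,0,0,0,0,0,1.5],
])

```text
time: 14.05
position: [0.5723, -0.3527, 0.1562]
tool_rot: [0.427, 1.527, -0.416]
ft_force: [0.7, -0.2, -3.5]
grip_width: 0.281
```

```bash
python3 -c "
from h import *
st()"
```

```text
t 14.05 pos post-frame [0.0144 0.6721 0.1562] F post-frame [-0.2  0.7 -3.5] tq [0.06 0.12 0.01]
t 14.05 pos [ 0.5723 -0.3527  0.1562] turn [ 0.19 -0.   -0.41] shift in current axes [0. 0. 0.] in goal axes [0. 0. 0.] F [ 0.7 -0.2 -3.5] grip 24.5
```

>>> jog_arm([
  [0,0,0,0,-0.1,0,1.5],
  [0,0,0,0,-0.1,0,1.5],
  [0,0,0,0,0,0,1.5],
  [0,0,0,0,0,0,1.5],
])

```text
time: 14.55
position: [0.5722, -0.3528, 0.1562]
tool_rot: [0.428, 1.527, -0.413]
ft_force: [1.3, 5.2, -3.9]
grip_width: 0.281
```

```bash
python3 -c "
from h import *
st()
snap('side','s8')
im=cv2.imread('pics/s8.png'); cv2.imwrite('pics/s8c.png',cv2.resize(im[130:230,390:490],None,fx=7,fy=6,interpolation=cv2.INTER_CUBIC))
"
```

```text
t 14.55 pos post-frame [0.0145 0.6721 0.1562] F post-frame [-5.2 -1.5 -3.9] tq [ 0.01  0.97 -0.05]
t 14.55 pos [ 0.5722 -0.3528  0.1562] turn [ 0.26 -0.01 -0.54] shift in current axes [0. 0. 0.] in goal axes [0. 0. 0.] F [ 1.3  5.2 -3.9] grip 24.4
```

View pics/s8c.png

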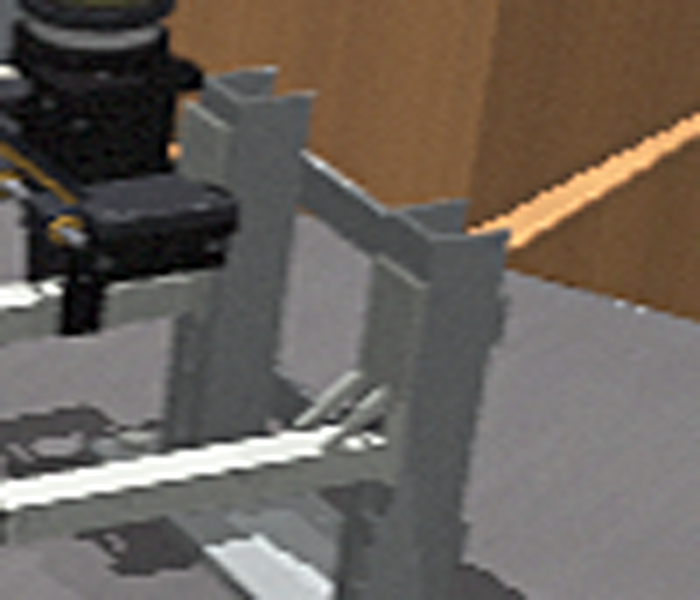

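>>> jog_arm([
  [0,0,0,0,-0.1,0,1.5],
  [0,0,0,0,-0.1,0,1.5],
  [0,0,0,0,0,0,1.5],
  [0,0,0,0,0,0,1.5],
])

```text
time: 15.1
position: [0.5721, -0.3528, 0.1562]
tool_rot: [0.428, 1.527, -0.411]
ft_force: [3.6, 6.0, -3.7]
grip_width: 0.282
```

```bash
python3 -c "
from h import *
st()
"
```

```text
t 15.1 pos post-frame [0.0146 0.672  0.1562] F post-frame [-6.9  0.  -3.7] tq [-0.03  1.47 -0.05]
t 15.1 pos [ 0.5721 -0.3528  0.1562] turn [ 0.34 -0.01 -0.66] shift in current axes [0. 0. 0.] in goal axes [0. 0. 0.] F [ 3.6  6.  -3.7] grip 24.5
```

>>> jog_arm([
  [0,0,0,0,-0.15,0,1.5],
  [0,0,0,0,-0.15,0,1.5],
  [0,0,0,0,0,0,1.5],
  [0,0,0,0,0,0,1.5],
])

```text
time: 15.6
position: [0.5716, -0.3535, 0.1563]
tool_rot: [0.429, 1.527, -0.408]
ft_force: [4.3, 9.2, -2.6]
grip_width: 0.281
```

```bash
python3 -c "
from h import *
st()
"
```

```text
t 15.6 pos post-frame [0.0154 0.6719 0.1563] F post-frame [-10.1  -1.   -2.6] tq [-0.06  2.   -0.06]
t 15.6 pos [ 0.5716 -0.3535  0.1563] turn [ 0.42 -0.02 -0.8 ] shift in current axes [0. 0. 0.] in goal axes [0. 0. 0.] F [ 4.3  9.2 -2.6] grip 24.5
```

>>> jog_arm([
  [0,0,0,0,-0.15,0,1.5],
  [0,0,0,0,-0.15,0,1.5],
  [0,0,0,0,-0.1,0,1.5],
  [0,0,0,0,0,0,1.5],
  [0,0,0,0,0,0,1.5],
])

```text
time: 16.23
position: [0.5703, -0.3557, 0.1563]
tool_rot: [0.43, 1.526, -0.406]
ft_force: [5.6, 11.9, -2.8]
grip_width: 0.284
```

```bash
python3 -c "
from h import *
st()
snap('side','s9');snap('top','t9')
tube2('t9',.1465,(-.13,.03),(.46,.53),180)
tube2('t9',.1600,(-.14,-.05),(.64,.71),180)
for fn in ('t9','s9'):
    tube(fn,(-.14,.05),(.46,.53),(.12,.165))
    tube(fn,(-.18,-.045),(.63,.72),(.135,.19))
"
```

```text
t 16.23 pos post-frame [0.018  0.6719 0.1563] F post-frame [-13.1  -1.2  -2.8] tq [-0.14  2.4  -0.11]
t 16.23 pos [ 0.5703 -0.3557  0.1563] turn [ 0.48 -0.03 -0.89] shift in current axes [0. 0. 0.] in goal axes [0. 0. 0.] F [ 5.6 11.9 -2.8] grip 24.7
t9 35 tip -0.1119 w 0.024 yaw lo/hi/mid [-0.59 -0.7  -0.64] y at xmid -0.042 0.4951
t9 16 tip -0.1113 w 0.0235 yaw lo/hi/mid [-0.1   0.05 -0.02] y at xmid -0.082 0.675
t9 n 490 tip x -0.1164 y@-0.034 0.4944 w 0.0226 yaw deg -0.08 pitch deg 0.25 roll 1.28 z@ 0.147
t9 n 211 tip x -0.1167 y@-0.081 0.6733 w 0.0237 yaw deg 0.46 pitch deg -0.5 roll -1.75 z@ 0.1608
s9 n 248 tip x -0.1189 y@-0.035 0.4894 w 0.0267 yaw deg 0.08 pitch deg 0.21 roll 0.17 z@ 0.1433
s9 n 81 tip x -0.1178 y@-0.082 0.6676 w 0.0292 yaw deg -0.22 pitch deg 0.97 roll -3.56 z@ 0.1575
```

>>> jog_arm([
  [0,0,0,0,-0.15,0,1.5],
  [0,0,0,0,-0.15,0,1.5],
  [0,0,0,0,-0.1,0,1.5],
  [0,0,0,0,0,0,1.5],
  [0,0,0,0,0,0,1.5],
])

```text
time: 16.95
position: [0.5697, -0.3564, 0.1559]
tool_rot: [0.43, 1.526, -0.401]
ft_force: [8.6, 14.8, -4.6]
grip_width: 0.279
```

```bash
python3 -c "
from h import *
st()
"
```

```text
t 16.95 pos post-frame [0.0188 0.6717 0.1559] F post-frame [-17.1  -0.   -4.6] tq [-0.04  3.06 -0.18]
t 16.95 pos [ 0.5697 -0.3564  0.1559] turn [ 0.62 -0.05 -1.09] shift in current axes [0. 0. 0.] in goal axes [0. 0. 0.] F [ 8.6 14.8 -4.6] grip 24.2
```

>>> jog_arm([
  [0,0,0,0.15,0,0,1.5],
  [0,0,0,0.15,0,0,1.5],
  [0,0,0,0.15,0,0,1.5],
  [0,0,0,0.15,0,0,1.5],
  [0,0,0,0,0,0,1.5],
])

```text
time: 17.58
position: [0.5698, -0.357, 0.1513]
tool_rot: [0.43, 1.525, -0.402]
ft_force: [7.0, 15.5, 0.1]
grip_width: 0.278
```

```bash
python3 -c "
from h import *
st()
"
```

```text
t 17.57 pos post-frame [0.0193 0.6721 0.1513] F post-frame [-16.9  -1.8   0.1] tq [-0.41  3.01 -0.22]
t 17.57 pos [ 0.5698 -0.357   0.1513] turn [ 0.57  0.02 -1.05] shift in current axes [0. 0. 0.] in goal axes [0. 0. 0.] F [ 7.  15.5  0.1] grip 24.2
```

```bash
python3 -c "
from h import *
snap('side','s10');snap('top','t10')
tube2('t10',.1465,(-.13,.03),(.46,.53),180)
tube2('t10',.1550,(-.14,-.05),(.64,.71),180)
for fn in ('t10','s10'):
    tube(fn,(-.14,.05),(.46,.53),(.12,.165))
    tube(fn,(-.18,-.045),(.63,.72),(.135,.19))
im=cv2.imread('pics/s10.png'); cv2.imwrite('pics/s10c.png',cv2.resize(im[130:230,390:490],None,fx=7,fy=6,interpolation=cv2.INTER_CUBIC))
im=cv2.imread('pics/t10.png'); cv2.imwrite('pics/t10c.png',cv2.resize(im[200:300,470:590],None,fx=6.6,fy=6,interpolation=cv2.INTER_CUBIC))
"
```

```text
t10 35 tip -0.1119 w 0.024 yaw lo/hi/mid [-0.59 -0.7  -0.65] y at xmid -0.042 0.4951
t10 16 tip -0.1124 w 0.0235 yaw lo/hi/mid [0.87 0.84 0.86] y at xmid -0.082 0.6732
t10 n 522 tip x -0.1165 y@-0.034 0.4945 w 0.0227 yaw deg -0.0 pitch deg 0.11 roll -0.24 z@ 0.1473
t10 n 206 tip x -0.1157 y@-0.081 0.6736 w 0.0221 yaw deg -0.74 pitch deg 3.14 roll 4.2 z@ 0.1487
s10 n 234 tip x -0.117 y@-0.035 0.489 w 0.0265 yaw deg -0.76 pitch deg 0.51 roll -0.21 z@ 0.1439
s10 n 86 tip x -0.1173 y@-0.082 0.6703 w 0.0256 yaw deg 0.27 pitch deg 2.82 roll -0.32 z@ 0.1451
```

View pics/s10c.png

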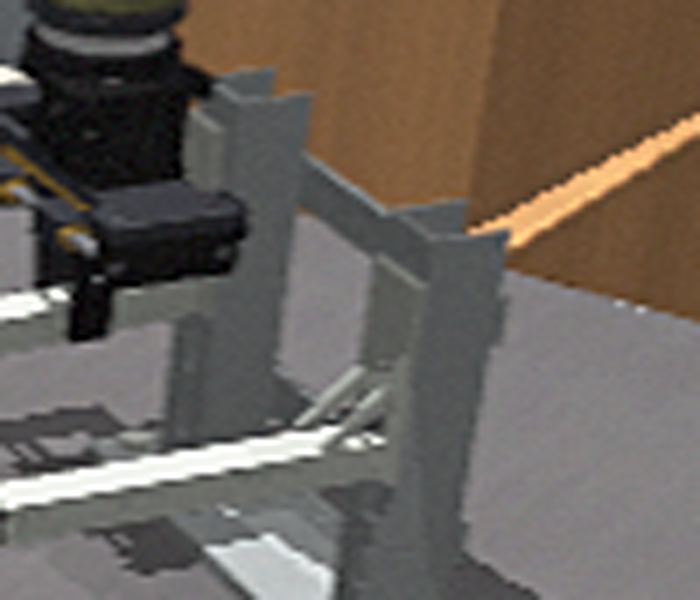

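View pics/t10c.png

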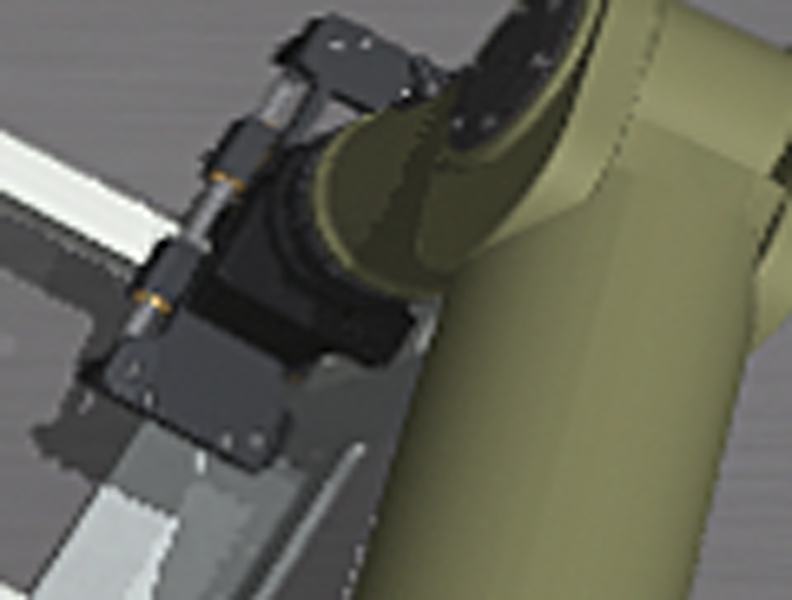

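>>> jog_arm([
  [0,0,0,-0.15,0,0,1.5],
  [0,0,0,-0.15,0,0,1.5],
  [0,0,0,-0.15,0,0,1.5],
  [0,0,0,-0.1,0,0,1.5],
  [0,0,0,0,0,0,1.5],
])

```text
time: 18.3
position: [0.5692, -0.3567, 0.1542]
tool_rot: [0.431, 1.527, -0.401]
ft_force: [9.1, 12.3, -8.8]
grip_width: 0.281
```

```bash
python3 -c "
from h import *
st()
snap('side','s11');snap('top','t11')
tube2('t11',.1465,(-.13,.03),(.46,.53),180)
tube2('t11',.1580,(-.14,-.05),(.64,.71),180)
for fn in ('t11','s11'):
    tube(fn,(-.18,-.045),(.63,.72),(.135,.19))
"
```

```text
t 18.3 pos post-frame [0.0194 0.6715 0.1542] F post-frame [-15.2   1.7  -8.8] tq [ 0.23  3.41 -0.05]
t 18.3 pos [ 0.5692 -0.3567  0.1542] turn [ 0.58 -0.11 -1.09] shift in current axes [0. 0. 0.] in goal axes [0. 0. 0.] F [ 9.1 12.3 -8.8] grip 24.5
t11 35 tip -0.1119 w 0.024 yaw lo/hi/mid [-0.59 -0.7  -0.64] y at xmid -0.042 0.4951
t11 16 tip -0.1119 w 0.0235 yaw lo/hi/mid [0.83 1.34 1.08] y at xmid -0.082 0.6727
t11 n 208 tip x -0.1157 y@-0.081 0.6732 w 0.0234 yaw deg 1.11 pitch deg 2.55 roll -3.15 z@ 0.1527
s11 n 82 tip x -0.1168 y@-0.082 0.668 w 0.0246 yaw deg 2.21 pitch deg 3.06 roll 2.79 z@ 0.1485
```

>>> jog_arm([
  [0,0,1,-0.1,0,0,1.5],
  [0,0,1,-0.1,0,0,1.5],
  [0,0,1,-0.1,0,0,1.5],
  [0,0,0,0,0,0,1.5],
  [0,0,0,0,0,0,1.5],
])

```text
time: 19.02
position: [0.5688, -0.3575, 0.1581]
tool_rot: [0.47, 1.513, -0.362]
ft_force: [7.2, 13.2, -5.8]
grip_width: 0.284
```

```bash
python3 -c "
from h import *
st()
snap('side','s12');snap('top','t12')
tube2('t12',.1465,(-.13,.03),(.46,.53),180)
tube2('t12',.1600,(-.14,-.05),(.64,.71),180)
for fn in ('t12','s12'):
    tube(fn,(-.18,-.045),(.63,.72),(.135,.19))
"
```

```text
t 19.02 pos post-frame [0.0203 0.6715 0.1581] F post-frame [-15.   -0.5  -5.8] tq [ 0.1   2.97 -0.1 ]
t 19.02 pos [ 0.5688 -0.3575  0.1581] turn [ 0.56 -0.11 -4.02] shift in current axes [0. 0. 0.] in goal axes [0. 0. 0.] F [ 7.2 13.2 -5.8] grip 24.7
t12 35 tip -0.1119 w 0.0241 yaw lo/hi/mid [-0.64 -0.64 -0.64] y at xmid -0.042 0.4951
t12 15 tip -0.1098 w 0.0235 yaw lo/hi/mid [-0.33 -0.45 -0.39] y at xmid -0.08 0.675
t12 n 213 tip x -0.1161 y@-0.081 0.673 w 0.023 yaw deg 0.41 pitch deg 0.27 roll -0.05 z@ 0.1612
s12 n 93 tip x -0.1183 y@-0.084 0.6664 w 0.0242 yaw deg 0.19 pitch deg 2.2 roll 6.79 z@ 0.1579
```

>>> jog_arm([
  [0,0,0.7,0,-0.2,0,1.5],
  [0,0,0.7,0,-0.2,0,1.5],
  [0,0,0,0,-0.1,0,1.5],
  [0,0,0,0,0,0,1.5],
])

```text
time: 19.62
position: [0.5684, -0.3579, 0.1581]
tool_rot: [0.489, 1.505, -0.336]
ft_force: [11.5, 18.8, -4.2]
grip_width: 0.282
```

```bash
python3 -c "
from h import *
st()
"
```

```text
t 19.62 pos post-frame [0.0208 0.6714 0.1581] F post-frame [-22.    0.4  -4.2] tq [-0.02  3.93 -0.26]
t 19.62 pos [ 0.5684 -0.3579  0.1581] turn [ 0.73 -0.13 -5.7 ] shift in current axes [0. 0. 0.] in goal axes [0. 0. 0.] F [11.5 18.8 -4.2] grip 24.5
```

>>> jog_arm([
  [0,0,0.25,0.12,-0.01,0,1.5],
  [0,0,0.25,0.12,-0.02,0,1.5],
  [0,0,0.25,0.12,-0.01,0,1.5],
  [0,0,0,0,0,0,1.5],
])

```text
time: 20.12
position: [0.5684, -0.3586, 0.1562]
tool_rot: [0.498, 1.5, -0.327]
ft_force: [8.7, 19.4, -0.3]
grip_width: 0.282
```

```bash
python3 -c "
from h import *
st()
snap('side','s13');snap('top','t13')
tube2('t13',.1580,(-.14,-.05),(.64,.71),180)
for fn in ('t13','s13'):
    tube(fn,(-.18,-.045),(.63,.72),(.135,.19))
"
```

```text
t 20.12 pos post-frame [0.0214 0.6717 0.1562] F post-frame [-21.1  -2.3  -0.3] tq [-0.48  3.87 -0.25]
t 20.12 pos [ 0.5684 -0.3586  0.1562] turn [ 0.69 -0.07 -6.42] shift in current axes [0. 0. 0.] in goal axes [0. 0. 0.] F [ 8.7 19.4 -0.3] grip 24.5
t13 15 tip -0.1105 w 0.0235 yaw lo/hi/mid [ 0.19 -0.44 -0.13] y at xmid -0.08 0.6748
t13 n 214 tip x -0.1162 y@-0.081 0.6734 w 0.0236 yaw deg -1.01 pitch deg 1.7 roll -0.46 z@ 0.1576
s13 n 93 tip x -0.1184 y@-0.083 0.6669 w 0.0255 yaw deg -0.59 pitch deg 1.76 roll 5.34 z@ 0.1534
```

```bash
cat >> h.py <<'E'
def pitch(fn,y0,xr,zr,thr=170,fr=None):
    """lower boundary of bright top face in side image on vertical plane y=y0 (post frame with true yaw)"""
    a=np.radians(-.63); C=np.array([[np.cos(a),-np.sin(a),0],[np.sin(a),np.cos(a),0],[0,0,1]]) # frame cols
    BB=B@C
    im,d,K,k1,W=load(fn)
    f=6; G=cv2.resize(im.min(2).astype(np.float32),None,fx=f,fy=f,interpolation=cv2.INTER_CUBIC)
    o=W[:3,3]@BB
    # grid of plane points -> sample image
    xs=np.arange(xr[0],xr[1],.002); zs=np.arange(zr[0],zr[1],.00025)
    XX,ZZ=np.meshgrid(xs,zs,indexing='ij'); P=np.stack([XX.ravel(),np.full(XX.size,y0),ZZ.ravel()],1)@BB.T
    uv=proj(fn,P).astype(np.float32)
    S=cv2.remap(im.min(2).astype(np.float32),uv[:,0].reshape(XX.shape),uv[:,1].reshape(XX.shape),cv2.INTER_CUBIC)
    r=[]
    for i,x in enumerate(xs):
        g=np.gradient(cv2.GaussianBlur(S[i][:,None],(1,9),0)[:,0]); j=np.argmax(g); r.append((x,zs[j],g[j]))
    r=np.array(r); w=np.ones(len(r),bool)
    for _ in range(5):
        c=np.polyfit(r[w,0],r[w,1],1); e=abs(r[:,1]-np.polyval(c,r[:,0])); w=e<max(.0006,2*np.median(e))
    print(fn,'pitch',np.degrees(c[0]).round(2),'z at xr mid',np.polyval(c,sum(xr)/2).round(4),'z at x=.083',np.polyval(c,.083).round(4),'n',w.sum(),len(r))
E
python3 - <<'E'
from h import *
for fn in ('side0','s9','s10','s11','s12','s13'):
    pitch(fn,.4946-.0125,(-.105,.0),(.125,.17))
    pitch(fn,.6746-.0125,(-.105,-.045),(.13,.18))
E
```

```text
side0 pitch 0.19 z at xr mid 0.1411 z at x=.083 0.1415 n 49 53
side0 pitch 2.02 z at xr mid 0.1475 z at x=.083 0.1531 n 30 30
s9 pitch 0.23 z at xr mid 0.1411 z at x=.083 0.1416 n 48 53
s9 pitch 0.24 z at xr mid 0.1548 z at x=.083 0.1554 n 26 30
s10 pitch 0.23 z at xr mid 0.1411 z at x=.083 0.1416 n 48 53
s10 pitch 3.45 z at xr mid 0.1439 z at x=.083 0.1534 n 24 30
s11 pitch 0.23 z at xr mid 0.1411 z at x=.083 0.1416 n 48 53
s11 pitch 2.92 z at xr mid 0.1472 z at x=.083 0.1552 n 28 30
s12 pitch 0.23 z at xr mid 0.1411 z at x=.083 0.1416 n 48 53
s12 pitch 0.52 z at xr mid 0.1553 z at x=.083 0.1567 n 28 30
s13 pitch 0.16 z at xr mid 0.1411 z at x=.083 0.1415 n 51 53
s13 pitch 1.5 z at xr mid 0.1516 z at x=.083 0.1558 n 26 30
```

>>> jog_arm([
  [0,0,0.5,0,0.3,0,1.5],
  [0,0,0.5,0,0.3,0,1.5],
  [0,0,0.5,0,0.3,0,1.5],
  [0,0,0.5,0,0.2,0,1.5],
  [0,0,0,0,0,0,1.5],
  [0,0,0,0,0,0,1.5],
])

```text
time: 20.98
position: [0.5706, -0.356, 0.1569]
tool_rot: [0.52, 1.49, -0.311]
ft_force: [5.0, 9.4, -0.9]
grip_width: 0.283
```

```bash
cat > v.py <<'E'
from h import *
import sys
n=sys.argv[1]; z=float(sys.argv[2]); x0=float(sys.argv[3]) if len(sys.argv)>3 else -.105
st(); snap('side','s'+n);snap('top','t'+n)
tube2('t'+n,z,(-.14,-.05),(.64,.71),180)
pitch('s'+n,.6746-.0125,(x0,x0+.06),(.12,.18))
E
python3 v.py 14 .158
```

```text
t 20.98 pos post-frame [0.0181 0.6723 0.1569] F post-frame [-10.6  -0.5  -0.9] tq [-0.03  1.72 -0.04]
t 20.98 pos [ 0.5706 -0.356   0.1569] turn [ 0.43  0.01 -7.9 ] shift in current axes [0. 0. 0.] in goal axes [0. 0. 0.] F [ 5.   9.4 -0.9] grip 24.7
t14 16 tip -0.1132 w 0.0235 yaw lo/hi/mid [-0.63 -0.67 -0.65] y at xmid -0.082 0.6766
s14 pitch 0.12 z at xr mid 0.1553 z at x=.083 0.1557 n 28 30
```

>>> jog_arm([
  [0,0,0,0.03,0.2,0,1.5],
  [0,0,0,0.03,0.2,0,1.5],
  [0,0,0,0,0,0,1.5],
  [0,0,0,0.16,-0.02,0,1.5],
  [0,0,0,0.16,-0.02,0,1.5],
  [0,0,0,0,0,0,1.5],
  [0,0,0,0,0,0,1.5],
])

```text
time: 21.95
position: [0.5711, -0.3555, 0.1534]
tool_rot: [0.519, 1.49, -0.316]
ft_force: [2.8, 6.2, -0.6]
grip_width: 0.278
```

```bash
python3 v.py 15 .157
```

```text
t 21.95 pos post-frame [0.0174 0.6725 0.1534] F post-frame [-6.8 -0.8 -0.6] tq [ 0.02  0.82 -0.02]
t 21.95 pos [ 0.5711 -0.3555  0.1534] turn [ 0.29  0.05 -7.69] shift in current axes [0. 0. 0.] in goal axes [0. 0. 0.] F [ 2.8  6.2 -0.6] grip 24.2
t15 16 tip -0.1145 w 0.0235 yaw lo/hi/mid [-0.37 -1.01 -0.69] y at xmid -0.082 0.6761
s15 pitch -0.03 z at xr mid 0.1519 z at x=.083 0.1518 n 26 30
```

>>> jog_arm([
  [0,0,0,-0.03,-0.2,0,1.5],
  [0,0,0,-0.03,-0.2,0,1.5],
  [0,0,0,-0.02,-0.15,0,1.5],
  [0,0,0,-0.02,-0.15,0,1.5],
  [0,0,0,-0.02,-0.15,0,1.5],
  [0,0,0,0,0,0,1.5],
  [0,0,0,0,0,0,1.5],
])

```text
time: 22.92
position: [0.569, -0.3585, 0.1536]
tool_rot: [0.521, 1.49, -0.309]
ft_force: [6.3, 12.2, -1.0]
grip_width: 0.283
```

```bash
python3 v.py 16 .157
```

```text
t 22.93 pos post-frame [0.0211 0.6722 0.1536] F post-frame [-13.7  -0.8  -1. ] tq [ 0.04  2.18 -0.03]
t 22.93 pos [ 0.569  -0.3585  0.1536] turn [ 0.49 -0.   -8.01] shift in current axes [0. 0. 0.] in goal axes [0. 0. 0.] F [ 6.3 12.2 -1. ] grip 24.6
t16 15 tip -0.1107 w 0.0236 yaw lo/hi/mid [-0.41 -0.47 -0.44] y at xmid -0.08 0.6759
s16 pitch -0.02 z at xr mid 0.1521 z at x=.083 0.1521 n 18 30
```

>>> jog_arm([
  [0,0,0,-0.02,-0.15,0,1.5],
  [0,0,0,-0.02,-0.15,0,1.5],
  [0,0,0,0,0,0,1.5],
  [0,0,0,0,0,0,1.5],
])

```text
time: 23.52
position: [0.5686, -0.359, 0.1533]
tool_rot: [0.522, 1.49, -0.305]
ft_force: [9.4, 14.4, -3.8]
grip_width: 0.284
```

```bash
python3 v.py 17 .157
```

```text
t 23.52 pos post-frame [0.0217 0.6721 0.1533] F post-frame [-17.1   0.8  -3.8] tq [ 0.07  2.67 -0.06]
t 23.52 pos [ 0.5686 -0.359   0.1533] turn [ 0.59 -0.03 -8.15] shift in current axes [0. 0. 0.] in goal axes [0. 0. 0.] F [ 9.4 14.4 -3.8] grip 24.7
t17 15 tip -0.1103 w 0.0236 yaw lo/hi/mid [-0.19 -0.11 -0.15] y at xmid -0.08 0.6752
s17 pitch 0.33 z at xr mid 0.1513 z at x=.083 0.1522 n 26 30
```

>>> jog_arm([
  [0,0,0.8,0.06,-0.02,0,1.5],
  [0,0,0.8,0.06,-0.02,0,1.5],
  [0,0,0.8,0.06,-0.02,0,1.5],
  [0,0,0,0,0,0,1.5],
])

```text
time: 24.12
position: [0.5682, -0.3598, 0.1524]
tool_rot: [0.553, 1.477, -0.273]
ft_force: [6.9, 13.3, 0.5]
grip_width: 0.284
```

```bash
python3 v.py 18 .157
```

```text
t 24.12 pos post-frame [0.0226 0.6721 0.1524] F post-frame [-14.9  -0.8   0.5] tq [-0.17  2.61 -0.13]
t 24.12 pos [ 0.5682 -0.3598  0.1524] turn [  0.54  -0.03 -10.56] shift in current axes [0. 0. 0.] in goal axes [0. 0. 0.] F [ 6.9 13.3  0.5] grip 24.7
t18 15 tip -0.1108 w 0.0234 yaw lo/hi/mid [-0.19 -0.19 -0.19] y at xmid -0.08 0.6745
s18 pitch 1.36 z at xr mid 0.1495 z at x=.083 0.1533 n 27 30
```

>>> jog_arm([
  [0,0,0,0.05,0.3,0,1.5],
  [0,0,0,0.05,0.3,0,1.5],
  [0,0,0,0.05,0.3,0,1.5],
  [0,0,0,-0.1,0.2,0,1.5],
  [0,0,0,0,0,0,1.5],
  [0,0,0,0,0,0,1.5],
])

```text
time: 24.98
position: [0.5704, -0.3563, 0.1525]
tool_rot: [0.55, 1.478, -0.283]
ft_force: [3.9, 5.9, -2.9]
grip_width: 0.284
```

```bash
python3 v.py 19 .157; python3 - <<'E'
from h import *
im,d,P=cloud('top0')
for n,px in {'scraper tip':(397,172),'scr handle end':(396,230),'liner r':(371,205),'beam frontL':(506,246),'beam frontR':(462,325)}.items():
    print(n,P[px[1],px[0]].round(3),(P[px[1],px[0]]@B).round(3))
E
```

```text
t 24.98 pos post-frame [0.0185 0.6723 0.1525] F post-frame [-7.   0.4 -2.9] tq [0.19 0.77 0.04]
t 24.98 pos [ 0.5704 -0.3563  0.1525] turn [ 2.900e-01  1.000e-02 -1.008e+01] shift in current axes [0. 0. 0.] in goal axes [0. 0. 0.] F [ 3.9  5.9 -2.9] grip 24.7
t19 16 tip -0.1145 w 0.0236 yaw lo/hi/mid [-0.21 -0.5  -0.35] y at xmid -0.082 0.675
s19 pitch 1.3 z at xr mid 0.1499 z at x=.083 0.1535 n 28 30
scraper tip [ 0.818 -0.096  0.002] [-0.332  0.754  0.002]
scr handle end [ 0.631 -0.091  0.016] [-0.241  0.59   0.016]
liner r [ 0.71  -0.015  0.001] [-0.347  0.62   0.001]
beam frontL [ 0.589 -0.426  0.016] [0.069 0.724 0.016]
beam frontR [ 0.349 -0.289  0.012] [0.072 0.447 0.012]
```

>>> jog_arm([
  [0,0,0,0.04,0.5,0,1.5],
  [0,0,0,0.09,0.5,0,1.5],
  [0,0,0,0.09,0.5,0,1.5],
  [0,0,0,0.18,1,0,1.5],
  [0,0,0,0.3,1.7,0,1.5],
  [0,0,0,0.3,1.7,0,1.5],
  [0,0,0,0,0,0,1.5],
  [0,0,0,0,0,0,1.5],
])

```text
time: 26.08
position: [0.5996, -0.3073, 0.1523]
tool_rot: [0.549, 1.479, -0.287]
ft_force: [0.9, -1.1, -4.4]
grip_width: 0.282
```

```bash
sed -i 's/(-.14,-.05),(.64,.71)/(x0-.06,x0+.06),(.64,.71)/' v.py; python3 v.py 20 .157 -.165
```

```text
t 26.07 pos post-frame [-0.0386  0.6726  0.1523] F post-frame [ 0.5  1.4 -4.4] tq [ 0.03 -0.39 -0.04]
t 26.07 pos [ 0.5996 -0.3073  0.1523] turn [ 0.18 -0.01 -9.89] shift in current axes [0. 0. 0.] in goal axes [0. 0. 0.] F [ 0.9 -1.1 -4.4] grip 24.5
t20 16 tip -0.1706 w 0.0236 yaw lo/hi/mid [-0.26 -0.9  -0.58] y at xmid -0.139 0.6756
s20 pitch -0.47 z at xr mid 0.1493 z at x=.083 0.1475 n 25 30
```

>>> jog_arm([
  [0,0,0,2,-0.35,0,1.5],
  [0,0,0,2.95,-0.52,0,1.5],
  [0,0,0,2.95,-0.52,0,1.5],
  [0,0,0,2.5,-0.44,0,1.5],
  [0,0,0,1,-0.17,0,1.5],
  [0,0,0,0.4,-0.07,0,1.5],
  [0,0,0,0.2,-0.03,0,1.5],
  [0,0,0,0,0,0,1.5],
  [0,0,0,0,0,0,1.5],
])

```text
time: 27.3
position: [0.6002, -0.3071, 0.0315]
tool_rot: [0.55, 1.478, -0.287]
ft_force: [0.7, -0.3, -4.5]
grip_width: 0.282
```

```bash
python3 v.py 21 .032 -.165; python3 - <<'E'
from h import *
im=cv2.imread('pics/s21.png'); cv2.imwrite('pics/s21c.png',cv2.resize(im[130:280,340:500],None,fx=5,fy=4,interpolation=cv2.INTER_CUBIC))
E
```

```text
t 27.3 pos post-frame [-0.039   0.6731  0.0315] F post-frame [-0.1  0.7 -4.5] tq [ 0.01 -0.4  -0.01]
t 27.3 pos [ 0.6002 -0.3071  0.0315] turn [ 0.18  0.06 -9.94] shift in current axes [0. 0. 0.] in goal axes [0. 0. 0.] F [ 0.7 -0.3 -4.5] grip 24.5
t21 16 tip -0.1712 w 0.0235 yaw lo/hi/mid [-0.27 -0.49 -0.38] y at xmid -0.139 0.6772
s21 pitch -2.64 z at xr mid 0.1539 z at x=.083 0.1439 n 18 30
```

View pics/s21c.png

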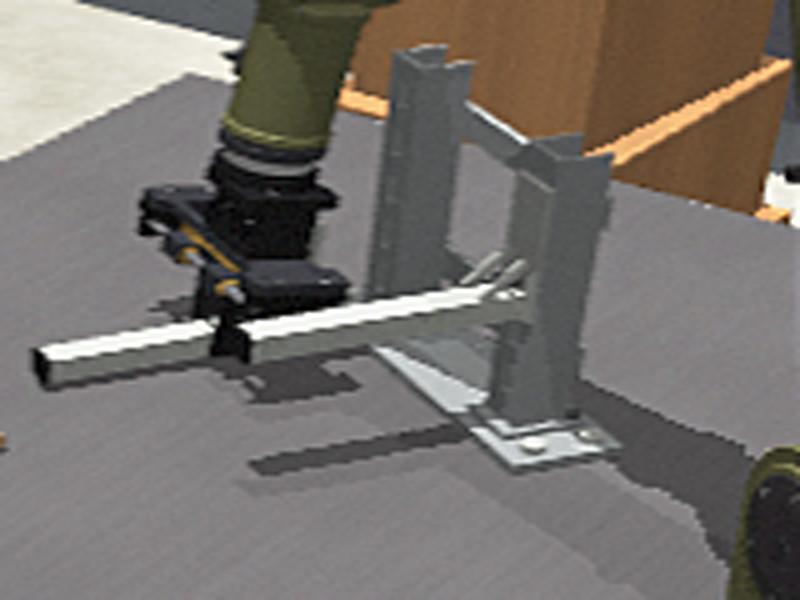

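>>> jog_arm([
  [0,0,0,0.4,-0.07,0,1.5],
  [0,0,0,0.2,-0.03,0,1.5],
  [0,0,0,0.2,-0.03,0,1.5],
  [0,0,0,0,0,0,1.5],
  [0,0,0,0,0,0,1.5],
])

```text
time: 28.02
position: [0.5999, -0.3068, 0.0227]
tool_rot: [0.55, 1.479, -0.286]
ft_force: [-1.4, 0.5, -1.9]
grip_width: 0.286
```

>>> jog_arm([
  [0,0,0,0,0,0,3],
  [0,0,0,0,0,0,5],
  [0,0,0,0,0,0,6],
  [0,0,0,-1.5,0.26,0,6],
  [0,0,0,-3,0.5,0,6],
  [0,0,0,-4,0.7,0,6],
  [0,0,-5,-5,0.7,0,6],
  [0,0,-10,-1,0,0,6],
  [0,0,-10,0,0,0,6],
  [0,0,-7,0,0,0,6],
])

```text
time: 29.28
position: [0.6, -0.3074, 0.1716]
tool_rot: [0.12, 1.609, -0.722]
ft_force: [-0.5, 0.1, -0.7]
grip_width: 0.691
```

```bash
python3 - <<'E'
from h import *
st()
p,M,s=pose(); print((M.T@B).round(3))
snap('side','s22');snap('top','t22');snap('wrist','w22')
tube2('t22',.025,(-.22,-.09),(.64,.71),180)
tube('t22',(-.20,-.08),(.63,.72),(.015,.035))
im=cv2.imread('pics/s22.png'); cv2.imwrite('pics/s22c.png',cv2.resize(im[130:280,340:500],None,fx=5,fy=4,interpolation=cv2.INTER_CUBIC))
im=cv2.imread('pics/t22.png'); cv2.imwrite('pics/t22c.png',cv2.resize(im[180:360,400:600],None,fx=4,fy=3.33))
E
```

```text
t 29.27 pos post-frame [-0.0387  0.6731  0.1716] F post-frame [ 0.2 -0.4 -0.7] tq [ 0.05  0.46 -0.02]
t 29.27 pos [ 0.6    -0.3074  0.1716] turn [ 0.26  0.26 22.19] shift in current axes [0. 0. 0.] in goal axes [0. 0. 0.] F [-0.5  0.1 -0.7] grip 60.1
[[ 0.378  0.001 -0.926]
 [-0.926  0.006 -0.378]
 [ 0.005  1.     0.003]]
t22 13 tip -0.1708 w 0.0232 yaw lo/hi/mid [ 0.04 -0.78 -0.37] y at xmid -0.144 0.6764
t22 n 207 tip x -0.1763 y@-0.130 0.6752 w 0.0236 yaw deg -0.7 pitch deg 0.13 roll 4.93 z@ 0.0252
```

View pics/s22c.png

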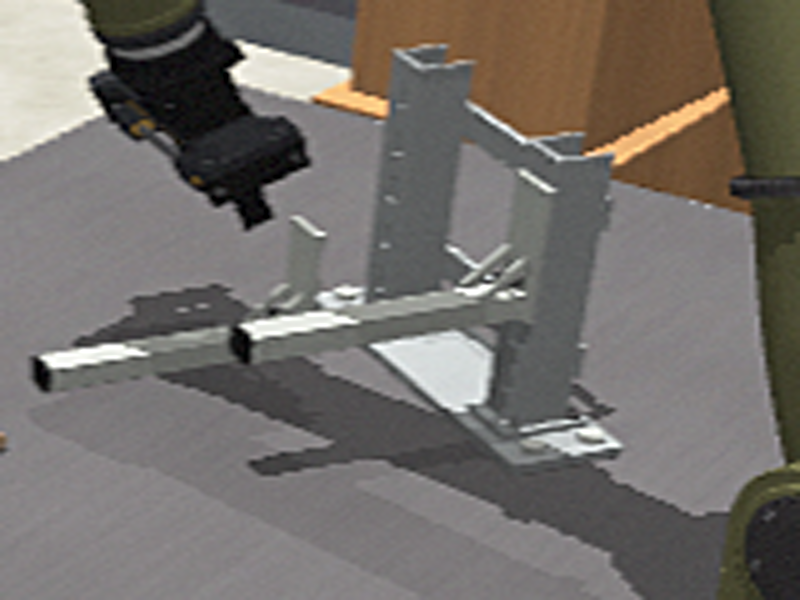

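View pics/w22.png

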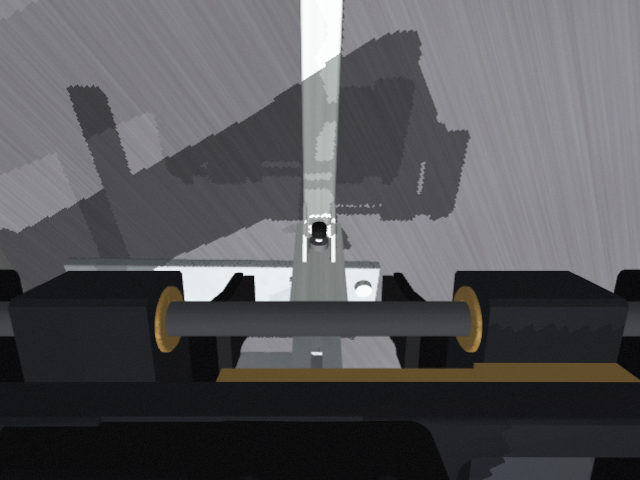

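View pics/t22c.png

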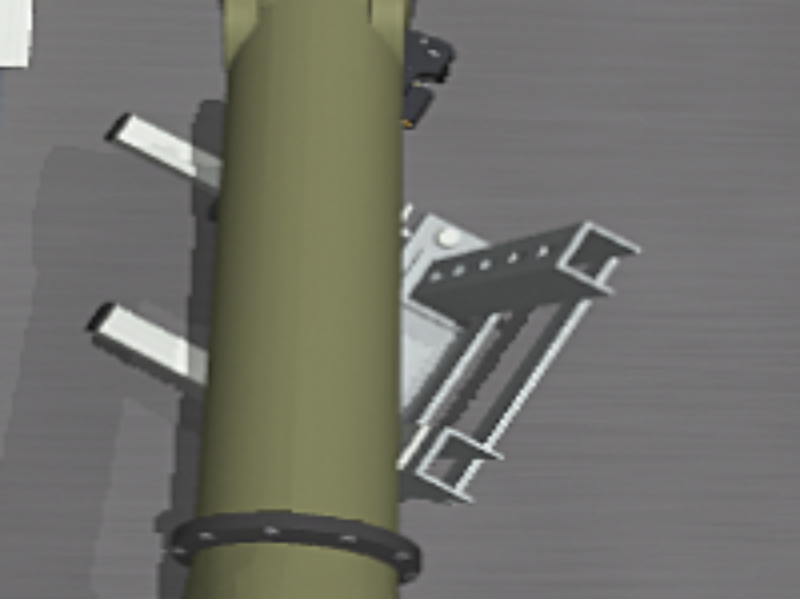

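>>> jog_arm([
  [0,0,0,2.5,1.2,0.15,6],
  [0,0,0,2.4,1.2,0,6],
  [0,0,0,2.5,0,0,6],
  [0,0,0,3,0,0,6],
  [0,0,0,2,0,0,6],
  [0,0,0,0.5,0,0,6],
  [0,0,0,0,0,0,6],
  [0,0,0,0,0,0,6],
])

```text
time: 30.42
position: [0.5873, -0.3323, 0.0419]
tool_rot: [0.124, 1.61, -0.72]
ft_force: [0.8, 0.1, 0.1]
grip_width: 0.684
```

```bash
python3 - <<'E'
from h import *
st()
snap('side','s23');snap('wrist','w23')
im=cv2.imread('pics/s23.png'); cv2.imwrite('pics/s23c.png',cv2.resize(im[150:250,340:440],None,fx=7,fy=6,interpolation=cv2.INTER_CUBIC))
im,d,P=cloud('s22'); q=P.reshape(-1,3)@B
k=q[(abs(q[:,1]-.675)<.025)&(q[:,2]>.04)&(q[:,2]<.135)&(q[:,0]>-.03)&(q[:,0]<.06)]
print(len(k)); 
for z in (.05,.07,.09,.11,.12): 
    a=k[abs(k[:,2]-z)<.01]; print(z,len(a),np.percentile(a[:,0],[5,25,50,75,95]).round(4) if len(a) else '', np.percentile(a[:,1],[5,95]).round(4) if len(a) else '')
E
```

```text
t 30.43 pos post-frame [-0.0108  0.6747  0.0419] F post-frame [-0.5  0.7  0.1] tq [ 0.06  0.5  -0.05]
t 30.43 pos [ 0.5873 -0.3323  0.0419] turn [ 0.18  0.15 22.  ] shift in current axes [0. 0. 0.] in goal axes [0. 0. 0.] F [0.8 0.1 0.1] grip 59.5
148
0.05 43 [0.0059 0.0131 0.0208 0.0239 0.0283] [0.6539 0.6882]
0.07 32 [0.0178 0.0201 0.0213 0.0232 0.0301] [0.6509 0.6902]
0.09 29 [0.0166 0.02   0.0221 0.0235 0.025 ] [0.6555 0.6901]
0.11 40 [0.0193 0.0212 0.0232 0.0253 0.0339] [0.6542 0.6851]
0.12 25 [0.0188 0.0219 0.0231 0.0249 0.027 ] [0.655  0.6872]
```

View pics/s23c.png

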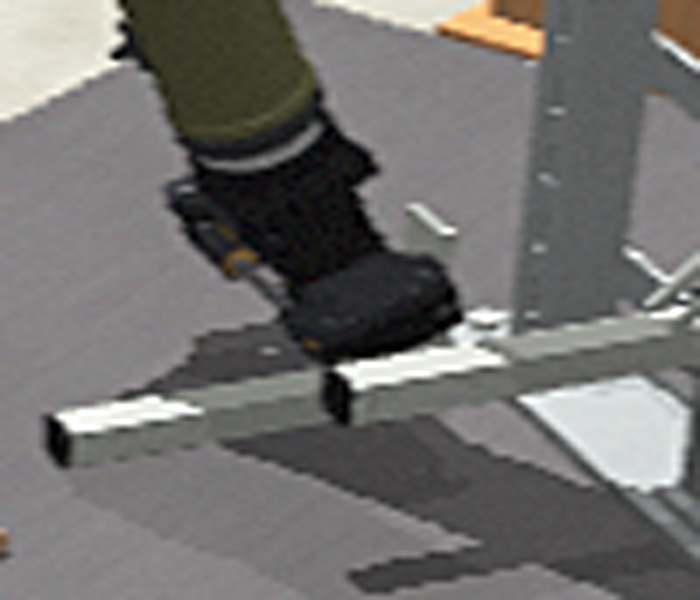

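View pics/w23.png

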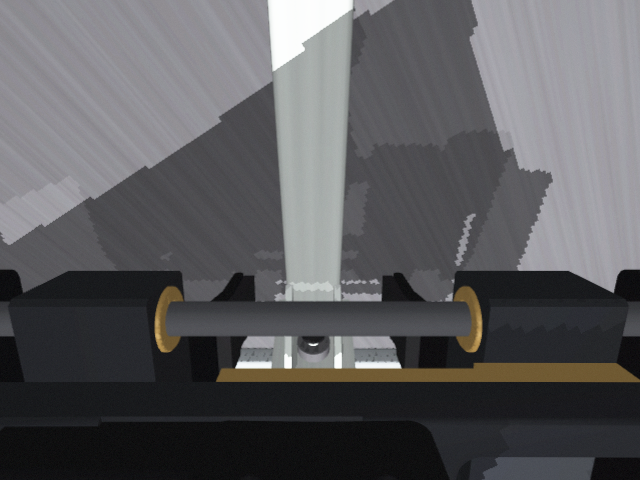

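>>> jog_arm([
  [0,0,0,0.8,0,0,6],
  [0,0,0,0.7,0,0,6],
  [0,0,0,0.3,0,0,6],
  [0,0,0,0,0,0,6],
  [0,0,0,0,0,0,6],
])

```text
time: 31.15
position: [0.5829, -0.3383, 0.024]
tool_rot: [0.124, 1.612, -0.72]
ft_force: [0.2, -0.2, 1.1]
grip_width: 0.69
```

>>> jog_arm([
  [0,0,0,0,0,0,4],
  [0,0,0,0,0,0,2.5],
  [0,0,0,0,0,0,1.5],
  [0,0,0,0,0,0,1.5],
  [0,0,0,0,0,0,1.5],
  [0,0,0,0,0,0,1.5],
], squeeze=60)

```text
time: 31.9
position: [0.5824, -0.3383, 0.0239]
tool_rot: [0.124, 1.613, -0.721]
ft_force: [-1.0, 1.5, 0.7]
grip_width: 0.279
```

```bash
python3 -c "
from h import *
st()"
```

```text
t 31.9 pos post-frame [-0.0032  0.6735  0.0239] F post-frame [-0.8 -1.7  0.7] tq [-0.27  0.38 -0.07]
t 31.9 pos [ 0.5824 -0.3383  0.0239] turn [ 1.700e-01 -1.000e-02  2.207e+01] shift in current axes [0. 0. 0.] in goal axes [0. 0. 0.] F [-1.   1.5  0.7] grip 24.3
```

>>> jog_arm([
  [0,0,0,-1,-0.4,0,1.5],
  [0,0,0,-2.3,-0.95,0,1.5],
  [0,0,0,-2.8,-1.15,0,1.5],
  [0,0,0,-2.8,-1.15,0,1.5],
  [0,0,0,-2.4,-0.95,0,1.5],
  [0,0,0,-1,-0.4,0,1.5],
  [0,0,0,0,0,0,1.5],
  [0,0,0,0,0,0,1.5],
])

```text
time: 32.9
position: [0.5819, -0.3382, 0.1554]
tool_rot: [0.124, 1.615, -0.72]
ft_force: [-0.1, 0.2, -4.1]
grip_width: 0.282
```

```bash
python3 v.py 24 .160 -.165;  python3 -c "
from h import *
pitch('s24',.6746-.0125,(-.155,-.06),(.12,.18))
pitch('s24',.4946-.0125,(-.105,.0),(.125,.17))
im=cv2.imread('pics/s24.png'); cv2.imwrite('pics/s24c.png',cv2.resize(im[130:250,360:480],None,fx=6,fy=5,interpolation=cv2.INTER_CUBIC))"
```

```text
t 32.9 pos post-frame [-0.003   0.673   0.1554] F post-frame [-0.1 -0.2 -4.1] tq [ 0.04  0.58 -0.05]
t 32.9 pos [ 0.5819 -0.3382  0.1554] turn [ 0.19 -0.09 22.07] shift in current axes [0. 0. 0.] in goal axes [0. 0. 0.] F [-0.1  0.2 -4.1] grip 24.5
t24 15 tip -0.1717 w 0.0232 yaw lo/hi/mid [ 0.07 -1.01 -0.47] y at xmid -0.141 0.6747
s24 pitch 0.93 z at xr mid 0.151 z at x=.083 0.1546 n 23 30
s24 pitch -0.12 z at xr mid 0.1511 z at x=.083 0.1507 n 36 48
s24 pitch 0.19 z at xr mid 0.141 z at x=.083 0.1415 n 44 53
```

View pics/s24c.png

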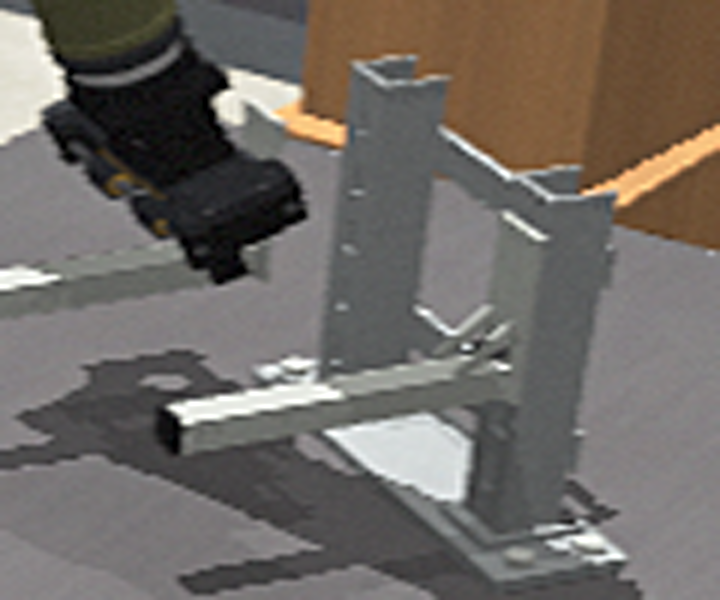

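```bash
cat >> h.py <<'E'
def prof(fn,y0,xr,zr,show=True):
    a=np.radians(-.63); C=np.array([[np.cos(a),-np.sin(a),0],[np.sin(a),np.cos(a),0],[0,0,1]]); BB=B@C
    im,d,K,k1,W=load(fn)
    xs=np.arange(xr[0],xr[1],.001); zs=np.arange(zr[0],zr[1],.0005)
    XX,ZZ=np.meshgrid(xs,zs,indexing='ij'); P=np.stack([XX.ravel(),np.full(XX.size,y0),ZZ.ravel()],1)@BB.T
    uv=proj(fn,P).astype(np.float32)
    S=cv2.remap(im,uv[:,0].reshape(XX.shape),uv[:,1].reshape(XX.shape),cv2.INTER_CUBIC)
    return xs,zs,S.transpose(1,0,2)[::-1]
E
python3 - <<'E'
from h import *
xs,zs,S=prof('s24',.6746-.0125,(-.2,.1),(.11,.27))
cv2.imwrite('pics/pr24.png',cv2.resize(S[:,:,::-1],None,fx=2.5,fy=1.8))
E
```

```text
(no output)
```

View pics/pr24.png

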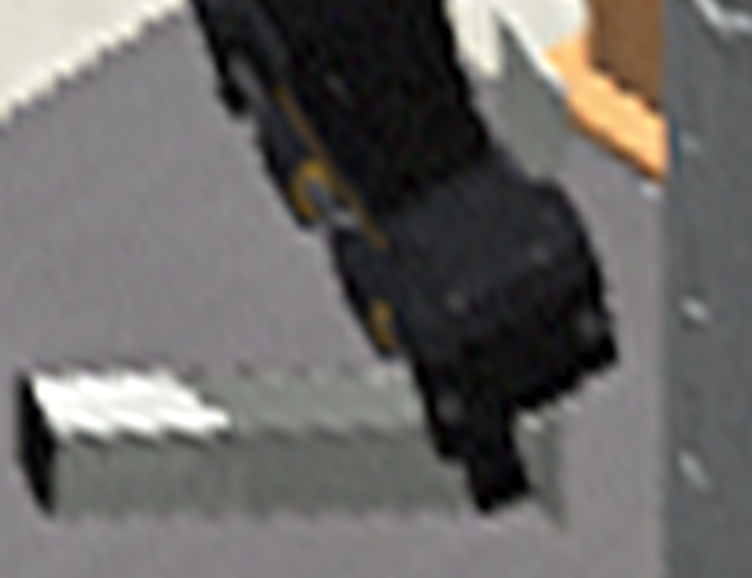

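```bash
cat >> h.py <<'E'
def bot(fn,y0,xr,zr,wid=.006):
    xs,zs,S=prof(fn,y0,xr,zr); S=S[::-1].astype(float)  # rows z ascending
    c=S[...,1]-.5*(S[...,0]+S[...,2]); c=cv2.GaussianBlur(c,(9,3),0)
    r=[]
    for i,x in enumerate(xs):
        g=np.gradient(c[:,i]); j=np.argmax(g)
        if 0<j<len(zs)-1:
            den=g[j-1]-2*g[j]+g[j+1]; o=.5*(g[j-1]-g[j+1])/den if den else 0
            r.append((x,zs[j]+o*.0005))
    r=np.array(r); w=np.ones(len(r),bool)
    for _ in range(8):
        p=np.polyfit(r[w,0],r[w,1],1); e=abs(r[:,1]-np.polyval(p,r[:,0])); w=e<max(.0006,1.5*np.median(e))
    print(fn,'bottom pitch',np.degrees(p[0]).round(2),'z at x=-.03',np.polyval(p,-.03).round(4),'z at .083',np.polyval(p,.083).round(4),w.sum(),len(r))
E
python3 - <<'E'
from h import *
for fn in ('side0','s9','s10','s12','s13','s24'):
    bot(fn,.4946-.0125,(-.105,.05),(.105,.135))
for fn,x in (('s7',-.13),('s9',-.105),('s10',-.105),('s12',-.105),('s13',-.105),('s17',-.105),('s18',-.105)): bot(fn,.6746-.0125,(x,-.01),(.115,.15))
bot('s24',.6746-.0125,(-.17,-.03),(.115,.15))
bot('s24',.6746-.0125,(-.17,.02),(.115,.15))
E
```

```text
side0 bottom pitch 0.02 z at x=-.03 0.1172 z at .083 0.1172 88 155
s9 bottom pitch -0.61 z at x=-.03 0.117 z at .083 0.1158 94 155
s10 bottom pitch 0.83 z at x=-.03 0.1179 z at .083 0.1195 105 155
s12 bottom pitch 0.88 z at x=-.03 0.1179 z at .083 0.1197 100 155
s13 bottom pitch 0.94 z at x=-.03 0.118 z at .083 0.1198 99 155
s24 bottom pitch -1.03 z at x=-.03 0.1172 z at .083 0.1152 90 155
s7 bottom pitch 0.42 z at x=-.03 0.132 z at .083 0.1328 72 120
s9 bottom pitch 1.44 z at x=-.03 0.1319 z at .083 0.1347 63 95
s10 bottom pitch -22.16 z at x=-.03 0.1249 z at .083 0.0812 66 95
s12 bottom pitch 1.53 z at x=-.03 0.1326 z at .083 0.1356 57 95
s13 bottom pitch 1.29 z at x=-.03 0.1296 z at .083 0.1321 71 95
s17 bottom pitch -0.38 z at x=-.03 0.1285 z at .083 0.1277 68 95
s18 bottom pitch 2.24 z at x=-.03 0.128 z at .083 0.1324 55 95
s24 bottom pitch 0.32 z at x=-.03 0.1285 z at .083 0.1291 100 140
s24 bottom pitch 0.36 z at x=-.03 0.1285 z at .083 0.1292 127 190
```

>>> jog_arm([
  [0,0,0,0.4,-0.97,0.1,1.5],
  [0,0,0,0.4,-0.97,0,1.5],
  [0,0,0,0.4,-0.97,0,1.5],
  [0,0,0,0.2,-0.5,0,1.5],
  [0,0,0,0.12,-0.3,0,1.5],
  [0,0,0,0,0,0,1.5],
  [0,0,0,0,0,0,1.5],
])

```text
time: 33.88
position: [0.5633, -0.3729, 0.1565]
tool_rot: [0.124, 1.612, -0.72]
ft_force: [0.3, 1.7, -3.4]
grip_width: 0.281
```

```bash
python3 v.py 25 .158 -.12;  python3 -c "
from h import *
bot('s25',.6746-.0125,(-.14,.01),(.115,.15))
xs,zs,S=prof('s25',.6746-.0125,(-.2,.1),(.11,.27))
cv2.imwrite('pics/pr25.png',cv2.resize(S[:,:,::-1],None,fx=2.5,fy=1.8))"
```

```text
t 33.88 pos post-frame [0.0363 0.6745 0.1565] F post-frame [-1.6 -0.6 -3.4] tq [0.06 0.59 0.  ]
t 33.88 pos [ 0.5633 -0.3729  0.1565] turn [ 0.21  0.04 22.03] shift in current axes [0. 0. 0.] in goal axes [0. 0. 0.] F [ 0.3  1.7 -3.4] grip 24.5
t25 15 tip -0.1322 w 0.0232 yaw lo/hi/mid [-0.08 -0.13 -0.11] y at xmid -0.104 0.6773
s25 pitch 0.42 z at xr mid 0.153 z at x=.083 0.1543 n 27 30
s25 bottom pitch 0.48 z at x=-.03 0.1306 z at .083 0.1315 92 151
```

View pics/pr25.png

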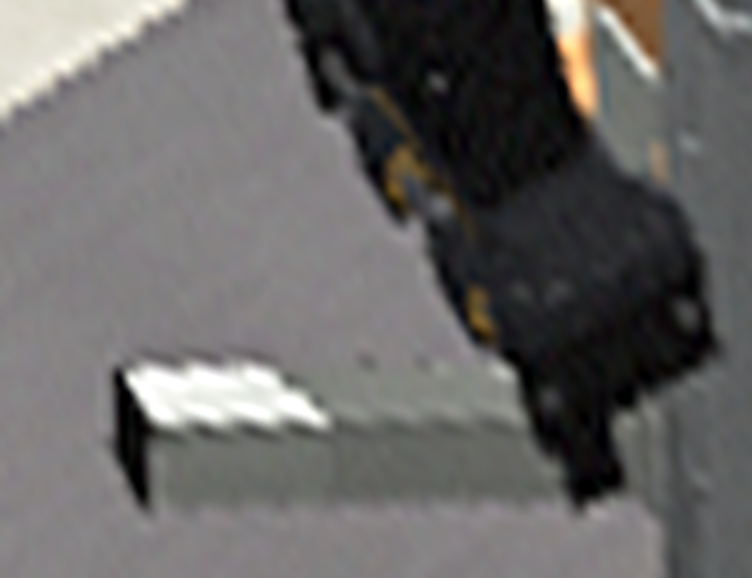

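>>> jog_arm([
  [0,0,0.3,0.14,0.06,-0.1,1.5],
  [0,0,0,0.1,-0.25,0,1.5],
  [0,0,0,0,0,0,1.5],
  [0,0,0,0,0,0,1.5],
])

```text
time: 34.48
position: [0.5607, -0.3753, 0.1551]
tool_rot: [0.129, 1.612, -0.717]
ft_force: [-0.0, -0.1, -3.1]
grip_width: 0.28
```

```bash
python3 v.py 26 .158 -.12;  python3 -c "
from h import *
bot('s26',.6746-.0125,(-.14,.01),(.115,.15))"
```

```text
t 34.48 pos post-frame [0.0397 0.6735 0.1551] F post-frame [ 0.1  0.  -3.1] tq [ 0.04  0.58 -0.  ]
t 34.48 pos [ 0.5607 -0.3753  0.1551] turn [ 0.16  0.04 21.75] shift in current axes [0. 0. 0.] in goal axes [0. 0. 0.] F [-0.  -0.1 -3.1] grip 24.4
t26 16 tip -0.1291 w 0.0231 yaw lo/hi/mid [-0.26 -0.71 -0.48] y at xmid -0.098 0.676
s26 pitch -0.21 z at xr mid 0.1517 z at x=.083 0.1511 n 25 30
s26 bottom pitch 0.12 z at x=-.03 0.1289 z at .083 0.1292 90 151
```

>>> jog_arm([
  [0,0,0,0.04,-0.2,0,1.5],
  [0,0,0,0.08,-0.19,0,1.5],
  [0,0,0,0.08,-0.19,0,1.5],
  [0,0,0,0.07,-0.18,0,1.5],
  [0,0,0,0.08,-0.19,0,1.5],
  [0,0,0,0,0,0,1.5],
  [0,0,0,0,0,0,1.5],
])

```text
time: 35.45
position: [0.555, -0.3837, 0.1553]
tool_rot: [0.129, 1.613, -0.717]
ft_force: [-2.9, 3.1, -0.9]
grip_width: 0.284
```

```bash
python3 v.py 27 .158 -.11;  python3 -c "
from h import *
bot('s27',.6746-.0125,(-.13,.01),(.115,.15))"
```

```text
t 35.45 pos post-frame [0.0499 0.6729 0.1553] F post-frame [-1.2 -4.  -0.9] tq [-0.61  0.51 -0.51]
t 35.45 pos [ 0.555  -0.3837  0.1553] turn [ 0.14 -0.03 21.77] shift in current axes [0. 0. 0.] in goal axes [0. 0. 0.] F [-2.9  3.1 -0.9] grip 24.7
t27 16 tip -0.1189 w 0.023 yaw lo/hi/mid [-0.49 -0.7  -0.6 ] y at xmid -0.088 0.6758
s27 pitch 1.68 z at xr mid 0.1514 z at x=.083 0.1562 n 21 30
s27 bottom pitch 1.0 z at x=-.03 0.1294 z at .083 0.1313 88 140
```

>>> jog_arm([
  [0,0,0,-0.05,-0.02,-0.12,1.5],
  [0,0,0,0,0,0,1.5],
  [0,0,0,0,0,0,1.5],
])

```text
time: 35.92
position: [0.5547, -0.3838, 0.1558]
tool_rot: [0.128, 1.611, -0.717]
ft_force: [-0.8, 0.5, -4.1]
grip_width: 0.28
```

```bash
python3 -c "
from h import *
st()"
```

```text
t 35.92 pos post-frame [0.0501 0.6727 0.1558] F post-frame [ 0.  -1.  -4.1] tq [ 0.03  0.57 -0.03]
t 35.92 pos [ 0.5547 -0.3838  0.1558] turn [ 0.17  0.09 21.77] shift in current axes [0. 0. 0.] in goal axes [0. 0. 0.] F [-0.8  0.5 -4.1] grip 24.3
```

>>> jog_arm([
  [0,0,0,0.06,-0.14,-0.05,1.5],
  [0,0,0,0.06,-0.14,0,1.5],
  [0,0,0,0.06,-0.14,0,1.5],
  [0,0,0,0.05,-0.14,0,1.5],
  [0,0,0,0,0,0,1.5],
  [0,0,0,0,0,0,1.5],
])

```text
time: 36.67
position: [0.5519, -0.3868, 0.1557]
tool_rot: [0.129, 1.611, -0.714]
ft_force: [1.8, 4.8, -2.5]
grip_width: 0.279
```

```bash
python3 v.py 28 .158 -.105;  python3 -c "
from h import *
bot('s28',.6746-.0125,(-.12,.01),(.115,.15))"
```

```text
t 36.67 pos post-frame [0.0541 0.6718 0.1557] F post-frame [-5.  -0.9 -2.5] tq [-0.01  1.5  -0.09]
t 36.67 pos [ 0.5519 -0.3868  0.1557] turn [ 0.25  0.06 21.65] shift in current axes [0. 0. 0.] in goal axes [0. 0. 0.] F [ 1.8  4.8 -2.5] grip 24.3
t28 16 tip -0.1147 w 0.0232 yaw lo/hi/mid [ 0.02 -0.6  -0.29] y at xmid -0.083 0.6743
s28 pitch 1.06 z at xr mid 0.1513 z at x=.083 0.1542 n 26 30
s28 bottom pitch 0.67 z at x=-.03 0.1284 z at .083 0.1297 91 130
```

>>> jog_arm([
  [0,0,0.2,0.06,-0.15,0,1.5],
  [0,0,0.2,0.06,-0.15,0,1.5],
  [0,0,0.2,0.06,-0.15,0,1.5],
  [0,0,0.2,0.06,-0.15,0,1.5],
  [0,0,0,0.06,-0.15,0,1.5],
  [0,0,0,0,0,0,1.5],
  [0,0,0,0,0,0,1.5],
])

```text
time: 37.65
position: [0.5504, -0.3896, 0.1558]
tool_rot: [0.141, 1.607, -0.697]
ft_force: [5.2, 12.4, -0.9]
grip_width: 0.278
```

```bash
python3 v.py 29 .158 -.105;  python3 -c "
from h import *
bot('s29',.6746-.0125,(-.12,.01),(.115,.15))"
```

```text
t 37.65 pos post-frame [0.0573 0.6719 0.1558] F post-frame [-13.3  -1.8  -0.9] tq [-0.36  2.55 -0.23]
t 37.65 pos [ 0.5504 -0.3896  0.1558] turn [ 0.45  0.13 20.55] shift in current axes [0. 0. 0.] in goal axes [0. 0. 0.] F [ 5.2 12.4 -0.9] grip 24.2
t29 16 tip -0.1109 w 0.0234 yaw lo/hi/mid [-0.14  0.15  0.01] y at xmid -0.079 0.675
s29 pitch -0.51 z at xr mid 0.1527 z at x=.083 0.1513 n 27 30
s29 bottom pitch 0.22 z at x=-.03 0.1299 z at .083 0.1303 78 130
```

>>> jog_arm([
  [0,0,0,0.06,-0.14,0,1.5],
  [0,0,0,0.06,-0.14,0,1.5],
  [0,0,0,0.06,-0.14,0,1.5],
  [0,0,0,0,0,0,1.5],
  [0,0,0,0,0,0,1.5],
])

```text
time: 38.38
position: [0.5498, -0.391, 0.1554]
tool_rot: [0.142, 1.606, -0.692]
ft_force: [6.4, 16.7, -0.2]
grip_width: 0.281
```

```bash
python3 v.py 30 .158 -.105;  python3 -c "
from h import *
bot('s30',.6746-.0125,(-.12,.01),(.115,.15))"
```

```text
t 38.38 pos post-frame [0.0588 0.6721 0.1554] F post-frame [-17.6  -3.   -0.2] tq [-0.46  3.34 -0.33]
t 38.38 pos [ 0.5498 -0.391   0.1554] turn [ 0.57  0.17 20.34] shift in current axes [0. 0. 0.] in goal axes [0. 0. 0.] F [ 6.4 16.7 -0.2] grip 24.4
t30 16 tip -0.1105 w 0.0232 yaw lo/hi/mid [ 0.11 -0.55 -0.22] y at xmid -0.079 0.6748
s30 pitch 0.86 z at xr mid 0.1511 z at x=.083 0.1534 n 23 30
s30 bottom pitch 0.31 z at x=-.03 0.128 z at .083 0.1287 85 130
```

>>> jog_arm([
  [0,0,0.3,0.1,0.03,0,1.5],
  [0,0,0.3,0.1,0.03,0,1.5],
  [0,0,0.3,0.1,0.03,0,1.5],
  [0,0,0,0,0,0,1.5],
])

```text
time: 38.98
position: [0.5503, -0.3916, 0.153]
tool_rot: [0.154, 1.602, -0.681]
ft_force: [7.5, 15.5, 1.2]
grip_width: 0.28
```

```bash
python3 v.py 31 .156 -.105;  python3 -c "
from h import *
bot('s31',.6746-.0125,(-.12,.01),(.11,.15))"
```

```text
t 38.98 pos post-frame [0.0591 0.6728 0.153 ] F post-frame [-17.2  -1.4   1.2] tq [-0.19  3.25 -0.24]
t 38.98 pos [ 0.5503 -0.3916  0.153 ] turn [ 0.56  0.28 19.45] shift in current axes [0. 0. 0.] in goal axes [0. 0. 0.] F [ 7.5 15.5  1.2] grip 24.4
t31 16 tip -0.1102 w 0.0233 yaw lo/hi/mid [-0.07 -0.23 -0.15] y at xmid -0.079 0.6755
s31 pitch 0.24 z at xr mid 0.149 z at x=.083 0.1497 n 26 30
s31 bottom pitch 0.5 z at x=-.03 0.1259 z at .083 0.1269 83 130
```

>>> jog_arm([
  [0,0,0.2,0.1,0.03,0,1.5],
  [0,0,0.2,0.1,0.03,0,1.5],
  [0,0,0,0.1,0.03,0,1.5],
  [0,0,0,0.1,0.03,0,1.5],
  [0,0,0,0,0,0,1.5],
])

```text
time: 39.7
position: [0.5503, -0.3917, 0.149]
tool_rot: [0.159, 1.6, -0.675]
ft_force: [7.3, 14.8, 1.0]
grip_width: 0.282
```

```bash
python3 v.py 32 .152 -.105;  python3 -c "
from h import *
bot('s32',.6746-.0125,(-.12,.01),(.11,.15))"
```

```text
t 39.7 pos post-frame [0.0592 0.6729 0.149 ] F post-frame [-16.4  -1.2   1. ] tq [-0.22  3.25 -0.25]
t 39.7 pos [ 0.5503 -0.3917  0.149 ] turn [ 0.57  0.28 19.05] shift in current axes [0. 0. 0.] in goal axes [0. 0. 0.] F [ 7.3 14.8  1. ] grip 24.5
t32 16 tip -0.1104 w 0.0234 yaw lo/hi/mid [0.03 0.03 0.03] y at xmid -0.079 0.6757
s32 pitch 0.5 z at xr mid 0.145 z at x=.083 0.1464 n 21 30
s32 bottom pitch 0.21 z at x=-.03 0.1221 z at .083 0.1225 84 130
```

>>> jog_arm([
  [0,0,0,0.1,0.03,0,1.5],
  [0,0,0,0.1,0.03,0,1.5],
  [0,0,0,0.1,0.03,0,1.5],
  [0,0,0,0.1,0.03,0,1.5],
  [0,0,0,0,0,0,1.5],
])

```text
time: 40.42
position: [0.5499, -0.3916, 0.1455]
tool_rot: [0.16, 1.601, -0.676]
ft_force: [5.9, 15.8, 4.8]
grip_width: 0.285
```

```bash
python3 v.py 33 .148 -.105;  python3 -c "
from h import *
bot('s33',.6746-.0125,(-.12,.01),(.105,.15))"
```

```text
t 40.42 pos post-frame [0.0593 0.6725 0.1455] F post-frame [-16.6  -2.9   4.8] tq [-0.71  3.17 -0.69]
t 40.42 pos [ 0.5499 -0.3916  0.1455] turn [ 0.51  0.24 19.06] shift in current axes [0. 0. 0.] in goal axes [0. 0. 0.] F [ 5.9 15.8  4.8] grip 24.8
t33 16 tip -0.1098 w 0.0232 yaw lo/hi/mid [-0.06 -0.46 -0.26] y at xmid -0.079 0.6762
s33 pitch 1.07 z at xr mid 0.1419 z at x=.083 0.1448 n 25 30
s33 bottom pitch 0.12 z at x=-.03 0.1185 z at .083 0.1187 78 130
```

>>> jog_arm([
  [0,0,0,0.1,0.03,0,1.5],
  [0,0,0,0.1,0.03,0,1.5],
  [0,0,0,0.1,0.03,0,1.5],
  [0,0,0,0,0,0,1.5],
])

```text
time: 41.02
position: [0.55, -0.3917, 0.1453]
tool_rot: [0.16, 1.6, -0.677]
ft_force: [1.9, 21.0, 15.8]
grip_width: 0.283
```

```bash
python3 v.py 34 .147 -.105;  python3 -c "
from h import *
bot('s34',.6746-.0125,(-.12,.01),(.105,.15))"
```

```text
t 41.02 pos post-frame [0.0593 0.6726 0.1453] F post-frame [-19.   -9.   15.8] tq [-1.75  2.76 -1.05]
t 41.02 pos [ 0.55   -0.3917  0.1453] turn [ 0.46  0.31 19.11] shift in current axes [0. 0. 0.] in goal axes [0. 0. 0.] F [ 1.9 21.  15.8] grip 24.6
t34 16 tip -0.1097 w 0.0233 yaw lo/hi/mid [-0.38 -0.72 -0.55] y at xmid -0.079 0.6767
s34 pitch 0.23 z at xr mid 0.1417 z at x=.083 0.1424 n 27 30
s34 bottom pitch 0.26 z at x=-.03 0.1189 z at .083 0.1194 75 130
```

>>> jog_arm([
  [0,0,0,0,0,-0.15,1.5],
  [0,0,0,0,0,-0.15,1.5],
  [0,0,0,0,0,0,1.5],
])

```text
time: 41.5
position: [0.5499, -0.3915, 0.1453]
tool_rot: [0.158, 1.593, -0.677]
ft_force: [9.2, 15.6, 10.5]
grip_width: 0.284
```

```bash
python3 v.py 35 .147 -.105;  python3 -c "
from h import *
bot('s35',.6746-.0125,(-.12,.01),(.105,.15))"
```

```text
t 41.5 pos post-frame [0.0592 0.6724 0.1453] F post-frame [-18.1  -0.   10.5] tq [-0.23  2.89 -0.36]
t 41.5 pos [ 0.5499 -0.3915  0.1453] turn [ 0.55  0.68 19.07] shift in current axes [0. 0. 0.] in goal axes [0. 0. 0.] F [ 9.2 15.6 10.5] grip 24.7
t35 16 tip -0.1103 w 0.0233 yaw lo/hi/mid [-0.07 -0.22 -0.15] y at xmid -0.079 0.6759
s35 pitch -0.22 z at xr mid 0.1413 z at x=.083 0.1407 n 29 30
s35 bottom pitch -12.84 z at x=-.03 0.1209 z at .083 0.0956 75 130
```

>>> jog_arm([
  [0,0,0,0.1,0.03,0,1.5],
  [0,0,0,0.1,0.03,0,1.5],
  [0,0,0,0,0,0,1.5],
  [0,0,0,0,0,0,1.5],
])

```text
time: 42.1
position: [0.5499, -0.3916, 0.1452]
tool_rot: [0.158, 1.593, -0.678]
ft_force: [7.0, 18.3, 17.9]
grip_width: 0.283
```

```bash
python3 v.py 36 .147 -.105; python3 -c "
from h import *
xs,zs,S=prof('s36',.6746-.0125,(-.2,.1),(.08,.25))
cv2.imwrite('pics/pr36.png',cv2.resize(S[:,:,::-1],None,fx=2.5,fy=1.75))
im=cv2.imread('pics/s36.png'); cv2.imwrite('pics/s36c.png',cv2.resize(im[130:230,390:490],None,fx=7,fy=6,interpolation=cv2.INTER_CUBIC))"
```

```text
t 42.1 pos post-frame [0.0592 0.6725 0.1452] F post-frame [-19.4  -3.2  17.9] tq [-0.95  2.54 -0.63]
t 42.1 pos [ 0.5499 -0.3916  0.1452] turn [ 0.51  0.71 19.11] shift in current axes [0. 0. 0.] in goal axes [0. 0. 0.] F [ 7.  18.3 17.9] grip 24.6
t36 16 tip -0.1103 w 0.0233 yaw lo/hi/mid [-0.06  0.15  0.04] y at xmid -0.079 0.6761
s36 pitch -0.2 z at xr mid 0.1413 z at x=.083 0.1408 n 30 30
```

View pics/s36c.png

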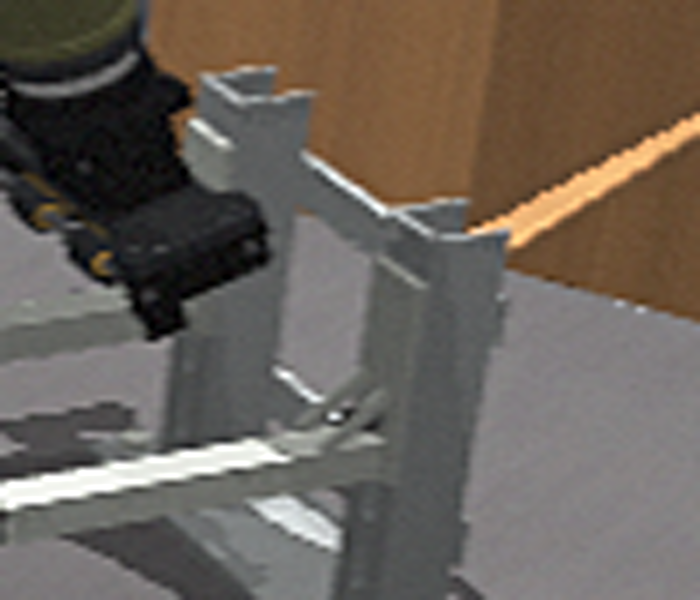

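>>> jog_arm([
  [0,0,0,-0.25,-0.1,0,1.5],
  [0,0,0,-0.06,0.14,0,1.5],
  [0,0,0,-0.06,0.14,0,1.5],
  [0,0,0,0,0,0,1.5],
])

```text
time: 42.7
position: [0.5499, -0.3915, 0.1454]
tool_rot: [0.157, 1.594, -0.68]
ft_force: [8.9, 10.5, 7.7]
grip_width: 0.279
```

```bash
python3 -c "
from h import *
st()"
```

```text
t 42.7 pos post-frame [0.0592 0.6724 0.1454] F post-frame [-13.6   2.3   7.7] tq [ 0.29  2.32 -0.04]
t 42.7 pos [ 0.5499 -0.3915  0.1454] turn [ 0.47  0.64 19.24] shift in current axes [0. 0. 0.] in goal axes [0. 0. 0.] F [ 8.9 10.5  7.7] grip 24.3
```

>>> jog_arm([
  [0,0,0,-0.06,0.14,0,1.5],
  [0,0,0,-0.06,0.14,0,1.5],
  [0,0,0,0,0,0,1.5],
])

```text
time: 43.08
position: [0.5499, -0.3915, 0.1453]
tool_rot: [0.156, 1.595, -0.684]
ft_force: [6.7, 5.5, 5.7]
grip_width: 0.285
```

```bash
python3 -c "
from h import *
st()"
```

```text
t 43.08 pos post-frame [0.0592 0.6724 0.1453] F post-frame [-8.1  3.1  5.7] tq [0.64 1.69 0.18]
t 43.08 pos [ 0.5499 -0.3915  0.1453] turn [ 0.36  0.61 19.42] shift in current axes [0. 0. 0.] in goal axes [0. 0. 0.] F [6.7 5.5 5.7] grip 24.8
```

>>> jog_arm([
  [0,0,0,-0.06,0.14,0,1.5],
  [0,0,0,-0.06,0.14,-0.05,1.5],
  [0,0,0,-0.3,-0.12,0,1.5],
  [0,0,0,0,0,0,1.5],
])

```text
time: 43.58
position: [0.5472, -0.3898, 0.1461]
tool_rot: [0.157, 1.602, -0.687]
ft_force: [5.3, 2.6, -0.7]
grip_width: 0.283
```

```bash
python3 -c "
from h import *
st()"
```

```text
t 43.58 pos post-frame [0.0591 0.6692 0.1461] F post-frame [-4.9  3.2 -0.7] tq [0.48 1.39 0.16]
t 43.58 pos [ 0.5472 -0.3898  0.1461] turn [ 0.23  0.2  19.57] shift in current axes [0. 0. 0.] in goal axes [0. 0. 0.] F [ 5.3  2.6 -0.7] grip 24.6
```

>>> jog_arm([
  [0,0,0,-0.15,-0.06,0,1.5],
  [0,0,0,-0.15,-0.06,0,1.5],
  [0,0,0,0,0,0,1.5],
])

```text
time: 43.95
position: [0.5471, -0.3897, 0.1473]
tool_rot: [0.157, 1.603, -0.685]
ft_force: [7.2, 1.6, -9.1]
grip_width: 0.282
```

```bash
python3 -c "
from h import *
st()"
```

```text
t 43.95 pos post-frame [0.0591 0.6691 0.1473] F post-frame [-5.1  5.4 -9.1] tq [1.08 1.85 0.43]
t 43.95 pos [ 0.5471 -0.3897  0.1473] turn [ 0.29  0.14 19.51] shift in current axes [0. 0. 0.] in goal axes [0. 0. 0.] F [ 7.2  1.6 -9.1] grip 24.5
```

>>> jog_arm([
  [0,0,0,-0.15,-0.06,0.2,1.5],
  [0,0,0,-0.1,-0.04,0.1,1.5],
  [0,0,0,0,0,0,1.5],
])

```text
time: 44.32
position: [0.5472, -0.3898, 0.1475]
tool_rot: [0.16, 1.611, -0.684]
ft_force: [3.7, 4.1, -15.1]
grip_width: 0.282
```

```bash
python3 v.py 37 .148 -.105
```

```text
t 44.33 pos post-frame [0.0591 0.6692 0.1475] F post-frame [ -5.4   1.1 -15.1] tq [0.3  2.38 0.08]
t 44.33 pos [ 0.5472 -0.3898  0.1475] turn [ 0.26 -0.29 19.49] shift in current axes [0. 0. 0.] in goal axes [0. 0. 0.] F [  3.7   4.1 -15.1] grip 24.5
t37 16 tip -0.1101 w 0.0236 yaw lo/hi/mid [-0.4  -0.85 -0.63] y at xmid -0.079 0.6738
s37 pitch 1.21 z at xr mid 0.1419 z at x=.083 0.1452 n 25 30
```

>>> jog_arm([
  [0,0,0,0.3,0.12,0.1,1.5],
  [0,0,0,0.2,0.08,0.1,1.5],
  [0,0,0,0.15,0.06,0,1.5],
  [0,0,0,0.1,0.03,0,1.5],
  [0,0,0,0,0,0,1.5],
])

```text
time: 45.05
position: [0.5499, -0.3915, 0.1453]
tool_rot: [0.158, 1.606, -0.688]
ft_force: [-0.6, 10.4, 4.9]
grip_width: 0.282
```

```bash
python3 v.py 38 .147 -.105
```

```text
t 45.05 pos post-frame [0.0592 0.6724 0.1453] F post-frame [-8.7 -5.8  4.9] tq [-0.97  1.37 -0.52]
t 45.05 pos [ 0.5499 -0.3915  0.1453] turn [ 1.600e-01 -1.000e-02  1.962e+01] shift in current axes [0. 0. 0.] in goal axes [0. 0. 0.] F [-0.6 10.4  4.9] grip 24.5
t38 16 tip -0.1103 w 0.0232 yaw lo/hi/mid [-0.55 -0.71 -0.63] y at xmid -0.079 0.6766
s38 pitch 0.13 z at xr mid 0.1416 z at x=.083 0.142 n 28 30
```

>>> jog_arm([
  [0,0,0,0,0,-0.2,1.5],
  [0,0,0,0.1,0.04,0,1.5],
  [0,0,0,0,0,0,1.5],
  [0,0,0,0,0,0,1.5],
])

```text
time: 45.65
position: [0.5498, -0.3914, 0.1453]
tool_rot: [0.157, 1.602, -0.688]
ft_force: [2.2, 5.6, 5.4]
grip_width: 0.282
```

```bash
python3 v.py 39 .147 -.105
```

```text
t 45.65 pos post-frame [0.0591 0.6723 0.1453] F post-frame [-5.9 -1.   5.4] tq [-0.28  1.23 -0.18]
t 45.65 pos [ 0.5498 -0.3914  0.1453] turn [ 0.19  0.25 19.63] shift in current axes [0. 0. 0.] in goal axes [0. 0. 0.] F [2.2 5.6 5.4] grip 24.5
t39 16 tip -0.1103 w 0.0233 yaw lo/hi/mid [-0.12 -0.37 -0.24] y at xmid -0.079 0.6763
s39 pitch -0.16 z at xr mid 0.1413 z at x=.083 0.1409 n 30 30
```

>>> jog_arm([
  [0,0,0,0,0,0,3],
  [0,0,0,0,0,0,4],
  [0,0,0,0,0,0,5],
  [0,0,0,0,0,0,5],
  [0,0,0,-1,0.2,0,5],
  [0,0,0,-3,0.5,0,5],
  [0,0,0,-5,1,0,5],
  [0,0,0,-5,2,0,5],
  [0,0,0,-5,2,0,5],
  [0,0,0,0,0,0,5],
])

```text
time: 47.0
position: [0.6123, -0.2866, 0.3065]
tool_rot: [0.155, 1.597, -0.681]
ft_force: [-0.4, 0.3, 0.2]
grip_width: 0.574
```

```bash
python3 v.py 40 .1465 -.105; python3 -c "
from h import *
pitch('s40',.6746-.0125,(-.105,.0),(.12,.18))
bot('s40',.6746-.0125,(-.105,.05),(.105,.135))
tube2('t40',.1465,(-.13,.03),(.46,.53),180)
im=cv2.imread('pics/s40.png'); cv2.imwrite('pics/s40c.png',cv2.resize(im[130:230,390:490],None,fx=7,fy=6,interpolation=cv2.INTER_CUBIC))
im=cv2.imread('pics/t40.png'); cv2.imwrite('pics/t40c.png',cv2.resize(im[180:360,400:600],None,fx=4,fy=3.33))"
```

```text
t 47.0 pos post-frame [-0.0629  0.6731  0.3065] F post-frame [-0.  -0.4  0.2] tq [0.1  0.41 0.04]
t 47.0 pos [ 0.6123 -0.2866  0.3065] turn [ 0.48  0.5  19.39] shift in current axes [0. 0. 0.] in goal axes [0. 0. 0.] F [-0.4  0.3  0.2] grip 50.0
t40 1 tip -0.1106 w 0.0068 yaw lo/hi/mid [-174.68 -176.46 -175.57] y at xmid -0.109 0.668
s40 pitch 0.92 z at xr mid 0.1405 z at x=.083 0.1431 n 22 30
s40 pitch 1.43 z at xr mid 0.141 z at x=.083 0.1443 n 41 53
s40 bottom pitch 0.07 z at x=-.03 0.1176 z at .083 0.1177 103 155
t40 20 tip -0.1116 w 0.0234 yaw lo/hi/mid [-0.82 -0.62 -0.72] y at xmid -0.072 0.4953h.py:76: RankWarning: Polyfit may be poorly conditioned
  a=np.polyfit(e[:,0],e[:,1],1);b=np.polyfit(e[:,0],e[:,2],1); m=(a+b)/2
h.py:76: RankWarning: Polyfit may be poorly conditioned
  a=np.polyfit(e[:,0],e[:,1],1);b=np.polyfit(e[:,0],e[:,2],1); m=(a+b)/2
```

View pics/s40c.png

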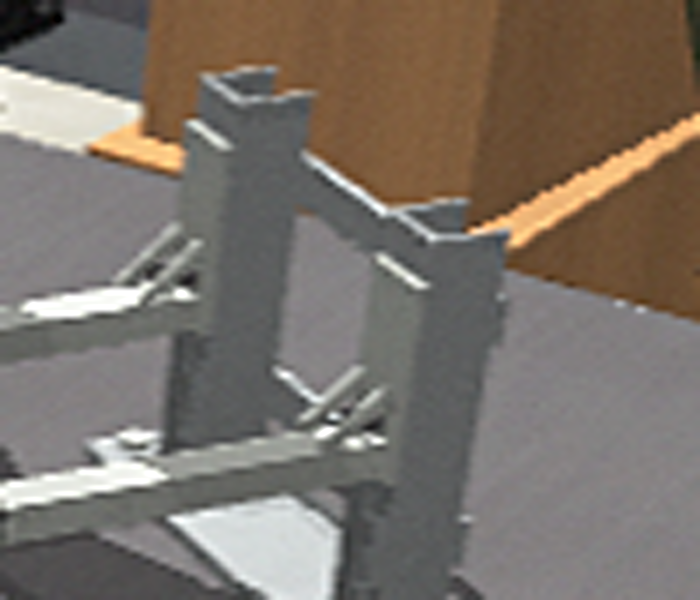

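View pics/t40c.png

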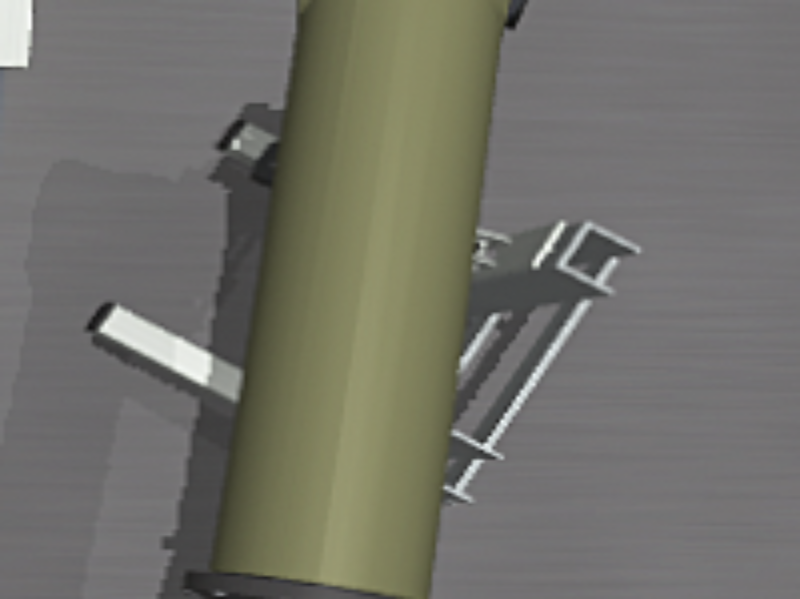

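>>> jog_arm([
  [0,0,0,-5,0,0,5],
  [0,0,0,-4,1,0,5],
  [0,0,0,0,3,-5,5],
  [0,0,0,0,3,-5,5],
  [0,0,0,0,3,-5,5],
  [0,0,0,0,3,-5,5],
  [0,0,0,0,3,-5,5],
  [0,0,0,0,3,-5,5],
  [0,0,0,0,0,0,5],
  [0,0,0,0,0,0,5],
])

```text
time: 48.35
position: [0.4581, 0.0406, 0.3221]
tool_rot: [0.158, 1.606, -0.691]
ft_force: [-0.0, -0.1, -0.5]
grip_width: 0.572
```

```bash
python3 -c "
from h import *
st()
snap('side','s41');snap('top','t41')
tube2('t41',.1465,(-.13,.03),(.46,.53),180)
tube2('t41',.1465,(-.13,.03),(.64,.71),180)
tube('t41',(-.14,.05),(.46,.53),(.12,.165))
tube('t41',(-.14,.05),(.64,.71),(.12,.165))
pitch('s41',.4946-.0125,(-.105,.0),(.12,.18))
pitch('s41',.6746-.0125,(-.105,.0),(.12,.18))
"
```

```text
t 48.35 pos post-frame [-0.267   0.3745  0.3221] F post-frame [ 0.1  0.  -0.5] tq [0.03 0.41 0.03]
t 48.35 pos [0.4581 0.0406 0.3221] turn [ 0.05 -0.   19.77] shift in current axes [0. 0. 0.] in goal axes [0. 0. 0.] F [-0.  -0.1 -0.5] grip 49.8
t41 35 tip -0.1119 w 0.024 yaw lo/hi/mid [-0.63 -0.61 -0.62] y at xmid -0.042 0.4951
t41 35 tip -0.1108 w 0.0236 yaw lo/hi/mid [-0.49 -0.23 -0.36] y at xmid -0.042 0.6759
t41 n 514 tip x -0.1161 y@-0.034 0.4946 w 0.0226 yaw deg -0.06 pitch deg 0.34 roll 0.4 z@ 0.1473
t41 n 494 tip x -0.1145 y@-0.034 0.675 w 0.0239 yaw deg -0.52 pitch deg 0.73 roll -0.66 z@ 0.1457
s41 pitch 0.19 z at xr mid 0.141 z at x=.083 0.1414 n 46 53
s41 pitch 0.84 z at xr mid 0.1405 z at x=.083 0.1425 n 44 53
```

View pics/t41.png

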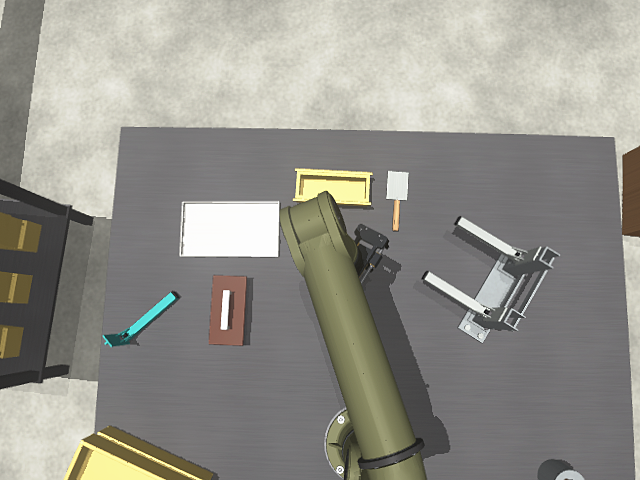

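View pics/s41.png

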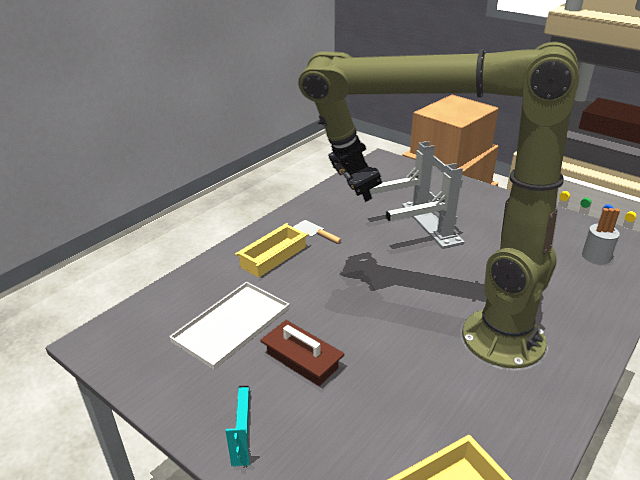

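```bash
python3 -c "
from bench import close_job
print(close_job())"
```

```text
the job is handed in; nothing more can be done
None
```

The loose arm now hangs on the bare post in the fourth and fifth slots, with its catch in the third. It is released, and I handed the job in at about 48 s.

- **First attempt:** I gripped near the tube's middle and pressed the arm flush at about 17 N, some 13 mm above home. When I pushed down, it tipped about 3° in the hand. I backed out, set it on the bench and regripped close to the end plate with the tool tilted 22°.
- **Second attempt:** It went in at about 10.5 mm above home and was flush at about 17 N. It slid down without tipping and stopped firmly at home under about 22 N. The highest reading I saw at the end of a move was about 27 N in all (19 N in, 18 N down), well under the 70 N limit.
- **Catch:** I could not see the pin directly. With the inward press eased off, the plate did not spring back. A light lift was blocked after about 2 mm at roughly 11 N. Both point to the catch being out in its slot.
- **Final position, compared with the hung arm:**

| Check | Reading | Target |
|---|---|---|
| Sideways spacing | 180.8 mm | 180 mm |
| Yaw | about 0.3° off | under 2.9° |
| Pitch | about 0.65° nose-up | under 2.9° |
| Height | within about 1 mm; depth reading at mid-tube 1.6 mm low | within 2.5 mm |

- **Disagreements:** Two readings put the new arm's tube end 1.1 and 1.6 mm further in than the hung arm's. I took that as camera error, since both plates are flush. Single pitch readings scattered by about 0.5°, more when the tube was in shadow or partly hidden.
- **Other things on the bench:** They look unmoved in the last pictures, and the gripper is clear of everything.

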